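# Load dried wall boxes through the booth's sprung gate

### The job

Draw the locking bar at the booth lane fully back, then lift every painted box off its drying hook, set it down in the open front end of the lane and push it along the lane through the sprung gate, far enough that the gate swings shut behind it; never carry a box over the gate. When all the boxes are inside and the gate is shut, push the locking bar fully home again, and leave the cup, brush and tin where they stand.

Things in the scene. Friction and masses are not known exactly. Their poses are not given: they have to be found in the camera images.
- rack: fixed steel drying rack; origin on the table under its middle; own x points away from the robot, own y along the rack. Three rigid upturned hooks at own y = -140, 0, +140 mm point to own -x. Rails at own x -6 to +6 mm, up to 146 mm high; end posts at own y = +-227 mm, 150 mm high. Boxes hang with the underside 74 mm above the table, centre at own x = -39 mm
- hook1 (a point): middle rack hook, where the box strip rests: top of its bar, 142 mm above the table, own x = -9 mm of the rack. Bar 7 mm thick; the tip is turned up 10 mm above the bar and reaches to rack x = -18 mm. To free a box raise it 12 to 19 mm, then draw it 20 mm or more to rack -x. The other hooks are alike, 140 mm to each side
- box0_c (a point): centre of a charcoal wall box with a grey band, open-topped, 66 (own x) x 60 (own y) x 84 mm high (own z, mouth up), 0.15-0.3 kg, walls 5 mm; 42 mm above its underside. Back wall (own +x) has a window 34 mm wide, 40 to 68 mm above the underside, under a rim strip that hangs on the rack's hook. All boxes are alike; 2 or 3 are there. Hanging, its own axes match the rack's
- box1_c (a point): centre of a charcoal wall box with a grey band, open-topped, 66 (own x) x 60 (own y) x 84 mm high (own z, mouth up), 0.15-0.3 kg, walls 5 mm; 42 mm above its underside. Back wall (own +x) has a window 34 mm wide, 40 to 68 mm above the underside, under a rim strip that hangs on the rack's hook. All boxes are alike; 2 or 3 are there. Hanging, its own axes match the rack's
- box2_c (a point): centre of a charcoal wall box with a grey band, open-topped, 66 (own x) x 60 (own y) x 84 mm high (own z, mouth up), 0.15-0.3 kg, walls 5 mm; 42 mm above its underside. Back wall (own +x) has a window 34 mm wide, 40 to 68 mm above the underside, under a rim strip that hangs on the rack's hook. All boxes are alike; 2 or 3 are there. Hanging, its own axes match the rack's
- lane: fixed aluminium lane; boxes travel along own +x (away from the robot). Origin on the table under the middle of the gate. Floor top 10 mm above the table, inner width 80 mm (own y -40 to +40), curbs 8 mm thick, tops at 40 mm. Open front end from own x = -150 mm to the gate at 0; clear cover from own x = 160 to the end wall at 365 mm, underside 130 mm, top 140 mm high
- lane_load (a point): point on the lane's floor (10 mm above the table), 80 mm before the gate, mid-width, where a box can be set down; axes as the lane's. Here push boxes on from behind, 45 mm or less above the floor, or they tip; a later box pushes earlier ones along beyond the gate. Room for three
- gate (a joint): sprung one-way gate leaf, upright grey plate 82 mm wide, 12 to 60 mm above the table, between posts 68 mm high; upright hinge at lane own y = -46 mm. 0 = shut (a weak spring pulls it there, 2 to 8 N at a box); grows to 1.57 rad towards lane +x; cannot swing to -x. It shuts once the box's rear is over 85 mm past the gate and the pusher is withdrawn upwards
- bar (a joint): locking bar, a steel bar that crosses the lane at own x = -22 mm (16 mm wide, 41 to 53 mm above the table) and stops boxes before the gate. 0 = home (across the lane), 0.090 m = fully drawn back towards lane +y. Slides with about 1.5 N friction and stays where it is left
- bar_handle (a point): middle of the bar's black upright handle block, 18 (lane x) x 22 (lane y) x 45 mm high, 53 to 98 mm above the table; moves with the bar, at lane own y = 75 mm when home; own axes as the lane's
- cup: aluminium paint cup, 80 mm across, 95 mm high, origin at its underside; bystander, leave alone
- brush: paint brush lying on the table, 160 mm long; bystander, leave alone
- tin: steel paint tin, 90 mm across, 100 mm high, origin at its underside; bystander, leave alone
Mind the look-alikes: they are no part of the job. Leave any red look-alike of the part that bears box0_c alone.

How it is judged:
By the outcome, as a careful person would: the job done as asked, in the order asked, and still so for the second after the job is handed in, with the robot touching nothing.
Of box0, box1, box2 only 2 to 3 are there at a start; the rules pass over those that are not, and their reading is None.
At some moment in a run one of box0, box1, box2 may be knocked a few centimetres aside while the robot is not near it.
Once in a run the grip may slacken for a moment while it holds something.
It also fails if it takes over 210 s, if anything falls off the work surface, if the arm or the gripper's body presses on something with over 40 N, if the wrist force passes 120 N, or if a joint passes its speed limit or range.

### The arm

A 7-joint arm with a two-finger parallel gripper is mounted at the origin on the work surface. World frame = base frame: x ahead of the robot, y to its left, z up, the work surface at z = 0. Lengths are in m, angles in rad, forces in N, time in s.
With the tool pointing down it reaches from about 0.425 to 0.975 m from the base axis. Payload 16.7 kg.
Tool frame: the origin (TCP) lies between the finger pads; the fingertips stand 11 mm ahead of it and the grasp point (between the pads) lies 8 mm behind it; z points along the fingers, y is the direction in which the jaws open and shut (so a half turn about z gives the same grasp; the last joint's range is limited). The gripper opens to 85 mm and grips with 20 to 120 N. Pads are 22 mm wide; open, the fingers measure 114 mm over their backs; the gripper's body (76 mm by 85 mm) begins 54 mm behind the grasp point. The pads swing forward as they close: fully open they stand 13 mm farther back than shut.
Start: joints at [-1.26, 0.426, 0.074, 1.606, -0.034, 1.111, -0.067], TCP at [0.3, 0.605, 0.242] pointing down, gripper open.
Joint ranges: [-2.85, 2.85], [-0.5, 2.14], [-1.23, 1.37], [0.21, 2.46], [-1.02, 4.16], [0.16, 2.05], [-2.73, 2.73]. Speed limits (rad/s): [1.89, 1.89, 2.39, 2.39, 3.01, 3.01, 3.01].

### API

Orientations are given as a rotation vector (axis times angle).
In Python, from station import manip, get_image, camera_params, boxes_of gives the robot as it stands. The module is installed in compiled form; this text tells all that it offers.
- The arm moves only by the tool jog_arm, never from a script. Its argument "targets" is a list of rows, each an object with "jaw": the gripper's target within -1 to 1 (fully open at 1, half-way at 0, shut at -1); "offset": the shift along the tool's x, y, z each as a share of 0.1 m, from -1 to 1, a list of three; "twist": the turn, a rotation vector about the tool's x, y, z each as a share of pi/2 rad, from -1 to 1, a list of three. A call has 1 to 8 rows; each row is the pose to reach, as a shift and turn from the pose commanded when the call began, along the tool's axes at that moment; what a row does not reach only later rows make up. A row lasts 1/12 s, in which the tool goes at most 41.7 mm and 7.16 degrees, less where a joint would pass 70% of its speed; a pose out of reach is approached as far as the arm can. A call with a number of a shift or a turn outside -1 to 1 is refused whole. A call with a gripper value outside its range is refused whole. The fingers move at their own pace and stop on an object; "squeeze" is the grip in N (left out, the last holds). Time passes only in rows, so rows that repeat a pose let the fingers close. It gives the time, the measured TCP pose, the force and the opening at its end, in the units of the state.
- manip.get_state(): the state, without advancing time (a new reading comes with each control period).
- get_image(name): name is "side" or "top"; returns (picture, depth): 480x640x3 uint8, blue, green, red; 480x640 float32, m along the optical axis (not along the pixel's ray), 0 where there is no reading.
- camera_params(name): a dict with "mtx" (3x3 intrinsics, pixels), "R" (3x3) and "t" (3): a world point X has camera coordinates R X + t. Camera axes: x right, y down, z forward; pixel columns grow to the right and rows downward; lengths in m; the calibration is good to about 2 mm. A picture is of the moment at which its call begins. camera_params takes no time and is no camera call.
- manip.close_job(): hands the job in, once; it reports no verdict.
Trained networks look in the newest picture that a camera, given by its name, has taken for a name from the list of things; names that differ only in an ending like _2 or _b are one class to them, and where a whole thing is asked for, a point or a joint stands for the part that bears it (a point fixed in the world has none). Each returns a list of dicts, best first, with "p" (0 to 1); they miss things now and then, are a little off and sometimes report something else, mostly with a low value. They report only what shows in the picture. A call takes as long as a camera call. They do not tell look-alikes from the thing itself.
- boxes_of(camera, target): "rect" ([centre column, centre row, width, height] in pixels, round what is visible of it).
The state is a dict: "t": time; "qpos": joint angles; "qvel": joint speeds; "effort": joint torques, N m; "ee_pos": TCP position; "eef_rot": TCP orientation; "force": force on the tool from outside, world axes, zero at the start; "wrist_torque": the same for the moment, N m; "grip_width": opening from 0.0 (shut) to 1.0 (fully open).
Only numpy, scipy, OpenCV 4.12 (cv2) and the standard library are available. Lean on these libraries where they do the work, as an engineer would, in place of code of your own. Each camera call takes 0.05 s, during which the arm holds its last target. There are 200 camera calls.

## Working session

There is one attempt and no reset: what is moved stays moved. The work goes in short steps, Python scripts to look and compute and a tool call to move; the robot and the scene stay as the last step left them, time stands still between calls to the robot, and variables do not carry over. Pictures are saved under pics/ and viewed, about 12 in all and at most 16, crops included, and the job is handed in when it is done.

Besides the shell and the picture viewer there is one more tool, called after ">>>" by a JSON object that holds its "name" and its "arguments", one argument or row to a line. jog_arm: Moves the arm, as the interface text tells. Its arguments: {"type":"object","properties":{"targets":{"type":"array"},"squeeze":{"type":"number"}},"required":["targets"]}

```bash
mkdir -p pics; cat > h.py <<'E'
import numpy as np, cv2
from station import manip, get_image, camera_params, boxes_of
from scipy.spatial.transform import Rotation as Ro
np.set_printoptions(precision=4,suppress=True)
def cloud(name,d):
    p=camera_params(name);K=p["mtx"];R=np.array(p["R"]);t=np.array(p["t"])
    v,u=np.mgrid[:480,:640]
    c=np.stack([(u-K[0][2])*d/K[0][0],(v-K[1][2])*d/K[1][1],d],-1)
    W=(c-t)@R; W[d<=0]=np.nan
    return W
def proj(name,X):
    p=camera_params(name);c=np.array(p["R"])@np.array(X)+np.array(p["t"]);q=np.array(p["mtx"])@c
    return q[:2]/q[2]
E
python3 - <<'E'
from h import *
s=manip.get_state();print({k:np.array(v) for k,v in s.items()})
for n in("side","top"):
    im,d=get_image(n);cv2.imwrite(f"pics/{n}0.png",im);np.save(f"{n}0.npy",d)
    p=camera_params(n);print(n,-np.array(p["R"]).T@np.array(p["t"]),np.array(p["R"])[2])
    W=cloud(n,d)
    for g in("box0_c","rack","lane","gate","bar","bar_handle","cup","brush","tin"):
        for b in boxes_of(n,g)[:4]:
            r=b["rect"];print(g,round(b["p"],2),np.round(r),W[int(r[1]),int(r[0])])
E
```

```text
{'t': array(0.), 'qpos': array([-1.2595,  0.4268,  0.0739,  1.6066, -0.0341,  1.1108, -0.0671]), 'qvel': array([ 0.001 ,  0.0006, -0.0021, -0.0004, -0.0014,  0.0004, -0.0007]), 'effort': array([  0.0009, -94.9854,   3.7614, -46.3477,   0.0194,   0.0107,
        -0.    ]), 'ee_pos': array([0.3   , 0.6042, 0.2416]), 'eef_rot': array([-0.7175, -3.0584,  0.0021]), 'force': array([-0.4437,  0.164 , -1.0946]), 'wrist_torque': array([-0.0253, -0.0517, -0.0176]), 'grip_width': array(0.9958)}
side [ 0.1612 -0.7214  0.6606] [ 0.4166  0.7269 -0.5459]
box0_c 0.92 [390. 349.  60.  73.] [ 0.5073 -0.3452  0.148 ]
box0_c 0.56 [283. 446.  59.  67.] [ 0.3405 -0.3286  0.0118]
rack 0.88 [399. 329. 195. 240.] [ 0.561  -0.3028  0.1276]
lane 0.76 [301. 210. 207. 105.] [0.6776 0.2544 0.0285]
gate 0.61 [258. 226.   5.  23.] [0.5467 0.2302 0.0292]
bar 0.79 [250. 214.  21.  47.] [0.5404 0.2702 0.0476]
bar_handle 0.76 [251. 213.  25.  38.] [0.5433 0.2635 0.0532]
cup 0.88 [286. 186.  30.  46.] [0.6724 0.3321 0.0681]
brush 0.65 [449. 339.  61.  44.] [ 0.7055 -0.284   0.0191]
tin 0.65 [410. 258.  43.  64.] [ 0.7457 -0.1089  0.0827]
top [ 0.3363 -0.0052  1.0955] [ 0.2068  0.0278 -0.978 ]
box0_c 0.8 [472. 270.  50.  40.] [ 0.5382 -0.3312  0.0758]
box0_c 0.75 [469. 367.  50.  39.] [ 0.3286 -0.3662  0.0085]
rack 0.95 [417. 234. 229. 117.] [ 0.5782 -0.1864  0.1516]
lane 0.95 [221. 181. 147. 234.] [ 0.6751  0.2818 -0.0016]
gate 0.65 [233. 232.  26.   6.] [0.5476 0.2215 0.0227]
gate 0.56 [416. 234. 228. 116.] [ 0.578  -0.1826  0.1594]
gate 0.16 [475. 270.  46.  39.] [ 0.5381 -0.3343  0.0798]
bar 0.75 [217. 234.  54.  22.] [0.5307 0.2529 0.0526]
bar_handle 0.73 [219. 233.  55.  26.] [0.5338 0.249  0.0521]
cup 0.88 [181. 164.  40.  47.] [0.6997 0.3893 0.0061]
cup 0.22 [475. 269.  45.  40.] [ 0.5408 -0.3364  0.0792]
brush 0.8 [444. 196.  19.  65.] [ 0.7162 -0.2631  0.02  ]
tin 0.75 [371. 156.  39.  44.] [ 0.7557 -0.069   0.1   ]
```

View pics/side0.png

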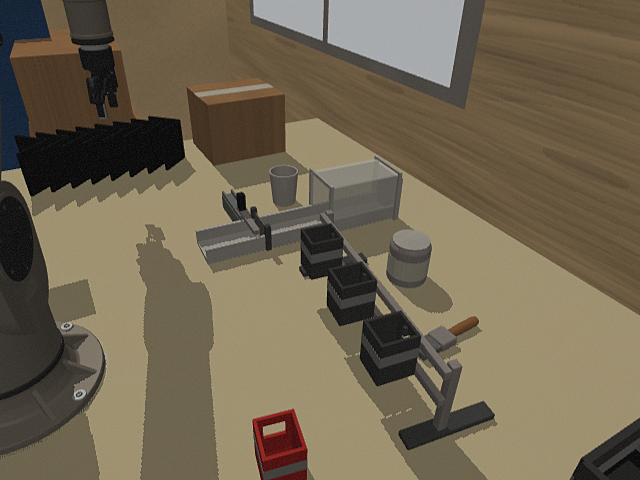

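View pics/top0.png

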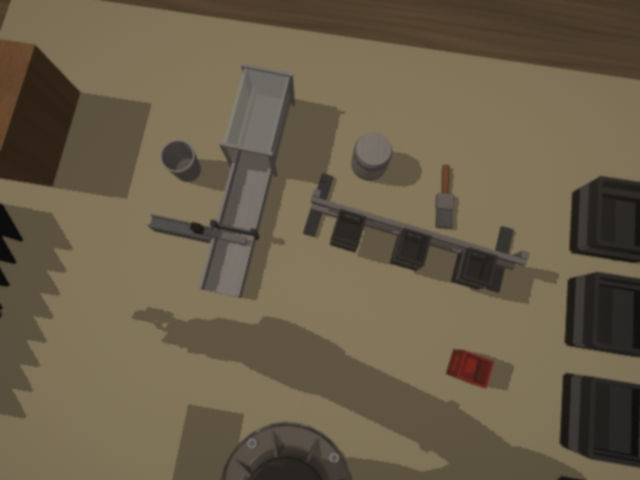

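The side and top views show three charcoal boxes hanging on the rack (top px 348,230; 411,248; 475,268). The red look-alike is on the table (470,368). The lane has its front end near (222,290), the bar handle is near (197,228), and the cup and tin are clear of both. Next I fit the rack and lane poses.

```bash
python3 - <<'E'
from h import *
W=cloud("top",np.load("top0.npy"));S=cloud("side",np.load("side0.npy"))
def sel(W,box,z):
    P=W.reshape(-1,3);m=(P[:,0]>box[0])&(P[:,0]<box[1])&(P[:,1]>box[2])&(P[:,1]<box[3])&(P[:,2]>z[0])&(P[:,2]<z[1]);return P[m]
vv,uu=np.mgrid[:480,:640]
def line(P):
    vx,vy,x0,y0=cv2.fitLine(P[:,:2].astype(np.float32),cv2.DIST_HUBER,0,.001,.001).ravel();return np.array([vx,vy]),np.array([x0,y0])
for n,X in(("top",W),("side",S)):
    # rack top rail
    P=sel(X,(.4,.8,-.48,.12),(.137,.156))
    for _ in range(4):
        d,c=line(P);r=(P[:,:2]-c)@np.array([-d[1],d[0]]);P=P[abs(r)<.012]
    a=(P[:,:2]-c)@d;q=np.percentile(a,[.5,99.5]);print(n,"rack",len(P),d,c+d*q[0],c+d*q[1],q[1]-q[0],np.degrees(np.arctan2(d[1],d[0])), "mid",c+d*q.mean())
    # lane floor and curbs
    for z in((.005,.016),(.034,.045)):
        P=sel(X,(.35,.9,.05,.45),z); 
        if len(P)<20: print("few");continue
        d,c=line(P);r=cv2.minAreaRect(P[:,:2].astype(np.float32));print(n,"lane",z,len(P),d,c,np.degrees(np.arctan2(d[1],d[0])),r)
    P=sel(X,(.45,.65,.1,.45),(.08,.105));print("handle",len(P),P.mean(0),P.min(0),P.max(0))
    P=sel(X,(.5,1.,.1,.45),(.128,.145));print("cover",len(P),cv2.minAreaRect(P[:,:2].astype(np.float32)))
    P=sel(X,(.45,.65,.1,.45),(.06,.072));print("posts",len(P));print(np.median(P,0) if len(P) else 0)
# bird's-eye height map crop 1mm
H=np.zeros((600,800),np.float32)
for X in(W,):
    P=X.reshape(-1,3);P=P[~np.isnan(P[:,0])]
    i=((1.0-P[:,0])*1000).astype(int);j=((.4-P[:,1])*1000).astype(int);m=(i>=0)&(i<600)&(j>=0)&(j<800)
    np.maximum.at(H,(i[m],j[m]),P[m,2])
H=cv2.dilate(H,np.ones((3,3)))
cv2.imwrite("pics/bev.png",cv2.applyColorMap(np.clip(H*1600,0,255).astype(np.uint8),cv2.COLORMAP_JET))
E
```

```text
top rack 1384 [0.139  0.9903] [ 0.5561 -0.4162] [0.6207 0.0441] 0.4647764305927452 82.008766 mid [ 0.5884 -0.186 ]
top lane (0.005, 0.016) 4767 [ 0.996  -0.0892] [0.5655 0.217 ] -5.118754 ((0.6246873140335083, 0.24929216504096985), (0.5483022928237915, 0.3996698260307312), 0.287211149930954)
top lane (0.034, 0.045) 1623 [ 0.9985 -0.0556] [0.5669 0.2645] -3.1879685 ((0.6526248455047607, 0.2782209515571594), (0.250892698764801, 0.4963715672492981), 84.79956817626953)
handle 116 [0.5472 0.3008 0.0948] [0.5211 0.2803 0.0801] [0.6499 0.3786 0.1027]
cover 4187 ((0.8107516765594482, 0.20168273150920868), (0.12023870646953583, 0.2071235030889511), 86.89677429199219)
posts 128
[0.5479 0.2385 0.0666]
side rack 1319 [0.0607 0.9982] [ 0.5549 -0.4193] [ 0.5794 -0.0156] 0.40447044760455453 86.521416 mid [ 0.5672 -0.2175]
side lane (0.005, 0.016) 1821 [ 0.9896 -0.1435] [0.5908 0.2283] -8.252147 ((0.6471977829933167, 0.19940868020057678), (0.3255469501018524, 0.4836115837097168), 55.84260559082031)
side lane (0.034, 0.045) 1310 [ 0.9774 -0.2115] [0.6473 0.2203] -12.208204 ((0.6535618305206299, 0.2814939618110657), (0.2551335096359253, 0.5057928562164307), 87.0993423461914)
handle 101 [0.5559 0.3055 0.0901] [0.5187 0.2778 0.08  ] [0.65   0.3848 0.1008]
cover 1672 ((0.8096358776092529, 0.20166650414466858), (0.1259583681821823, 0.20828858017921448), 86.91232299804688)
posts 110
[0.5426 0.2633 0.0654]
```

View pics/bev.png

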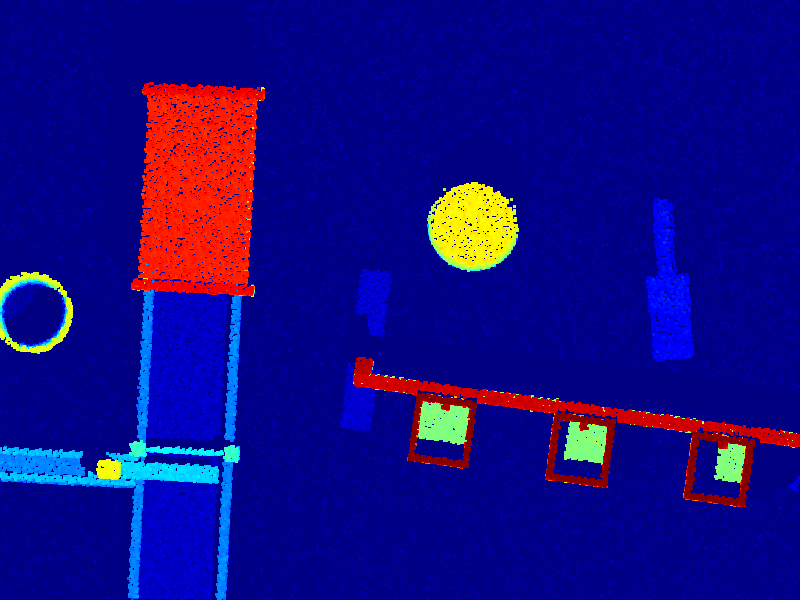

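Bird's-eye fits:
- **Lane:** origin (0.549, 0.2157), yaw -3.1°. The handle is where the model predicts.
- **Rack:** origin (0.5884, -0.186), yaw -8°. The three boxes are at rack y = ±140 and 0.

I'll turn the tool so that tool y lies along lane y; tool x is then lane -x.

>>> {"name": "jog_arm", "arguments": {
  "targets": [
    {"jaw":1,"offset":[0,0,0],"twist":[0,0,-0.259]},
    {"jaw":1,"offset":[0,0,0],"twist":[0,0,-0.259]},
    {"jaw":1,"offset":[0,0,0],"twist":[0,0,-0.259]},
    {"jaw":1,"offset":[0,0,0],"twist":[0,0,-0.259]},
    {"jaw":1,"offset":[0,0,0],"twist":[0,0,-0.259]}
  ],
  "squeeze": 40
}}

```text
t: 1.42
ee_pos: [0.3003, 0.6045, 0.2423]
eef_rot: [-0.082, -3.14, -0.0]
force: [-0.1, -0.2, 0.1]
grip_width: 0.997
```

```bash
cat >> h.py <<'E'
LO=np.array([.549,.2157]);LY=-3.1; RO=np.array([.5884,-.186]);RY=-8.0
def rm(a): a=np.radians(a);return np.array([[np.cos(a),-np.sin(a)],[np.sin(a),np.cos(a)]])
def lane2w(x,y): return LO+rm(LY)@[x,y]
def rack2w(x,y): return RO+rm(RY)@[x,y]
def stat():
    s=manip.get_state();p=np.array(s["ee_pos"]);R=Ro.from_rotvec(s["eef_rot"]).as_matrix()
    ty=np.degrees(np.arctan2(R[1,1],R[0,1]))
    print("t %.2f"%s["t"],"pos",p,"lane",rm(LY).T@(p[:2]-LO),"rack",rm(RY).T@(p[:2]-RO),"toolyaw(y-90) %.2f"%(ty-90),"tilt",R[:2,2],"F",np.array(s["force"]),"w",s["grip_width"])
    return p,R
def to(xy,z,p,R): print("offset/0.1m:",R.T@(np.array([*xy,z])-p)*10)
E
python3 -c "
from h import *
p,R=stat();to(lane2w(-.025,.075),.18,p,R)"
```

```text
t 1.42 pos [0.3003 0.6045 0.2423] lane [-0.2694  0.3748] rack [-0.3953  0.7427] toolyaw(y-90) -3.00 tilt [-0.0002  0.    ] F [-0.1447 -0.1893  0.0981] w 0.9974769199321413
offset/0.1m: [-2.4389 -3.0018  0.6226]
```

>>> {"name": "jog_arm", "arguments": {
  "targets": [
    {"jaw":1,"offset":[-0.8,-1,0],"twist":[0,0,0]},
    {"jaw":1,"offset":[-0.8,-1,0],"twist":[0,0,0]},
    {"jaw":1,"offset":[-0.8,-1,0],"twist":[0,0,0]},
    {"jaw":1,"offset":[-0.8,-1,0],"twist":[0,0,0]}
  ]
}}

```text
t: 1.75
ee_pos: [0.3805, 0.4936, 0.2427]
eef_rot: [0.101, 3.138, -0.004]
force: [1.3, 0.3, 0.2]
grip_width: 1.005
```

>>> {"name": "jog_arm", "arguments": {
  "targets": [
    {"jaw":1,"offset":[-0.8,-1,0],"twist":[0,0,0]},
    {"jaw":1,"offset":[-0.8,-1,0],"twist":[0,0,0]},
    {"jaw":1,"offset":[-0.8,-1,0],"twist":[0,0,0]},
    {"jaw":1,"offset":[-0.8,-1,0],"twist":[0,0,0]}
  ]
}}

```text
t: 2.08
ee_pos: [0.4543, 0.389, 0.2427]
eef_rot: [0.102, 3.138, -0.003]
force: [0.9, -1.3, 0.7]
grip_width: 1.003
```

>>> {"name": "jog_arm", "arguments": {
  "targets": [
    {"jaw":1,"offset":[-0.84,-1,0.6],"twist":[0,0,0]},
    {"jaw":1,"offset":[-0.84,-1,0.6],"twist":[0,0,0]},
    {"jaw":1,"offset":[-0.84,-1,0.6],"twist":[0,0,0]},
    {"jaw":1,"offset":[-0.84,-1,0.6],"twist":[0,0,0]},
    {"jaw":1,"offset":[-0.84,-1,0.6],"twist":[0,0,0]},
    {"jaw":1,"offset":[-0.84,-1,0.6],"twist":[0,0,0]}
  ]
}}

```text
t: 2.58
ee_pos: [0.528, 0.2908, 0.1818]
eef_rot: [-0.091, -3.14, 0.001]
force: [-0.2, 0.6, 0.1]
grip_width: 1.004
```

```bash
python3 -c "
from h import *
p,R=stat();to(lane2w(-.025,.075),.08,p,R)"
```

```text
t 2.58 pos [0.528  0.2908 0.1818] lane [-0.025   0.0739] rack [-0.1262  0.4638] toolyaw(y-90) -3.32 tilt [-0.0006 -0.0007] F [-0.1565  0.5547  0.0649] w 1.0042212520576232
offset/0.1m: [-0.0009  0.0118  1.0185]
```

>>> {"name": "jog_arm", "arguments": {
  "targets": [
    {"jaw":1,"offset":[0,0.01,0.5],"twist":[0,0,0]},
    {"jaw":1,"offset":[0,0.01,0.9],"twist":[0,0,0]},
    {"jaw":1,"offset":[0,0.01,1.0],"twist":[0,0,0]},
    {"jaw":1,"offset":[0,0.01,1.0],"twist":[0,0,0]},
    {"jaw":-1,"offset":[0,0.01,1.0],"twist":[0,0,0]},
    {"jaw":-1,"offset":[0,0.01,1.0],"twist":[0,0,0]},
    {"jaw":-1,"offset":[0,0.01,1.0],"twist":[0,0,0]},
    {"jaw":-1,"offset":[0,0.01,1.0],"twist":[0,0,0]}
  ],
  "squeeze": 25
}}

```text
t: 3.25
ee_pos: [0.5284, 0.2936, 0.0841]
eef_rot: [0.085, 3.138, 0.003]
force: [0.7, 0.8, 0.7]
grip_width: 0.457
```

>>> {"name": "jog_arm", "arguments": {
  "targets": [
    {"jaw":-1,"offset":[0,0,0],"twist":[0,0,0]},
    {"jaw":-1,"offset":[0,0,0],"twist":[0,0,0]},
    {"jaw":-1,"offset":[0,0,0],"twist":[0,0,0]},
    {"jaw":-1,"offset":[0,0,0],"twist":[0,0,0]},
    {"jaw":-1,"offset":[0,0,0],"twist":[0,0,0]}
  ]
}}

```text
t: 3.67
ee_pos: [0.5281, 0.2932, 0.0835]
eef_rot: [0.085, 3.139, 0.002]
force: [-3.1, -1.0, 10.0]
grip_width: 0.253
```

>>> {"name": "jog_arm", "arguments": {
  "targets": [
    {"jaw":-1,"offset":[0,0.15,-0.02],"twist":[0,0,0]},
    {"jaw":-1,"offset":[0,0.3,-0.02],"twist":[0,0,0]},
    {"jaw":-1,"offset":[0,0.45,-0.02],"twist":[0,0,0]},
    {"jaw":-1,"offset":[0,0.6,-0.02],"twist":[0,0,0]},
    {"jaw":-1,"offset":[0,0.72,-0.02],"twist":[0,0,0]},
    {"jaw":-1,"offset":[0,0.82,-0.02],"twist":[0,0,0]},
    {"jaw":-1,"offset":[0,0.9,-0.02],"twist":[0,0,0]},
    {"jaw":-1,"offset":[0,0.9,-0.02],"twist":[0,0,0]}
  ]
}}

```text
t: 4.33
ee_pos: [0.5326, 0.3828, 0.0839]
eef_rot: [-0.084, -3.14, 0.003]
force: [4.7, -3.1, -11.6]
grip_width: 0.25
```

>>> {"name": "jog_arm", "arguments": {
  "targets": [
    {"jaw":-1,"offset":[0,0.02,0],"twist":[0,0,0]},
    {"jaw":-1,"offset":[0,0.02,0],"twist":[0,0,0]},
    {"jaw":-1,"offset":[0,0.02,0],"twist":[0,0,0]}
  ]
}}

```text
t: 4.58
ee_pos: [0.5326, 0.3829, 0.0839]
eef_rot: [-0.086, -3.139, 0.005]
force: [1.7, -9.0, -4.7]
grip_width: 0.249
```

```bash
python3 -c "
from h import *
p,R=stat()"
```

```text
t 4.58 pos [0.5326 0.3829 0.0839] lane [-0.0254  0.1661] rack [-0.1344  0.5556] toolyaw(y-90) -3.15 tilt [-0.0011 -0.0029] F [ 1.7154 -9.0026 -4.6792] w 0.24858672606302254
```

The bar is against its stop (90 mm travel, about 9 N reaction). I'll release it and head for the left box.

>>> {"name": "jog_arm", "arguments": {
  "targets": [
    {"jaw":1,"offset":[0,-0.02,0],"twist":[0,0,0]},
    {"jaw":1,"offset":[0,-0.02,0],"twist":[0,0,0]},
    {"jaw":1,"offset":[0,-0.02,0],"twist":[0,0,0]},
    {"jaw":1,"offset":[0,-0.02,0],"twist":[0,0,0]},
    {"jaw":1,"offset":[0,-0.02,0],"twist":[0,0,0]},
    {"jaw":1,"offset":[0,-0.02,-0.4],"twist":[0,0,0]},
    {"jaw":1,"offset":[0,-0.02,-0.8],"twist":[0,0,0]},
    {"jaw":1,"offset":[0,-0.02,-1],"twist":[0,0,0]}
  ]
}}

```text
t: 5.25
ee_pos: [0.5336, 0.3836, 0.1887]
eef_rot: [0.085, 3.138, 0.004]
force: [1.3, 0.2, 2.0]
grip_width: 1.001
```

>>> {"name": "jog_arm", "arguments": {
  "targets": [
    {"jaw":1,"offset":[0,-0.4,-0.3],"twist":[0,0,0.055]},
    {"jaw":1,"offset":[0,-0.8,-0.6],"twist":[0,0,0.055]},
    {"jaw":1,"offset":[0,-1,-0.8],"twist":[0,0,0.055]},
    {"jaw":1,"offset":[0,-1,-0.8],"twist":[0,0,0.055]}
  ]
}}

```text
t: 5.58
ee_pos: [0.5294, 0.2777, 0.2698]
eef_rot: [0.229, 3.128, 0.004]
force: [2.3, 0.3, 0.6]
grip_width: 1.002
```

```bash
python3 -c "
from h import *
p,R=stat();to(rack2w(-.039,.14),.24,p,R)
im,d=get_image('top');cv2.imwrite('pics/t1.png',im[130:310,130:330].repeat(3,0).repeat(3,1))
W=cloud('top',d).reshape(-1,3);m=(W[:,2]>.085)&(W[:,2]<.1)&(abs(W[:,0]-.535)<.03)&(W[:,1]>.25)&(W[:,1]<.42);print(m.sum(),rm(LY).T@(np.median(W[m],0)[:2]-LO))"
```

```text
t 5.58 pos [0.5294 0.2777 0.2698] lane [-0.0229  0.0608] rack [-0.1229  0.451 ] toolyaw(y-90) -8.38 tilt [0.0056 0.0022] F [2.2671 0.2998 0.5903] w 1.001577473132764
offset/0.1m: [-0.8583 -3.1049  0.2936]
0 [nan nan]
  return _methods._mean(a, axis=axis, dtype=dtype,
  ret = um.true_divide(
```

>>> {"name": "jog_arm", "arguments": {
  "targets": [
    {"jaw":1,"offset":[-0.28,-1,0.1],"twist":[0,0,0]},
    {"jaw":1,"offset":[-0.28,-1,0.1],"twist":[0,0,0]},
    {"jaw":1,"offset":[-0.28,-1,0.1],"twist":[0,0,0]},
    {"jaw":1,"offset":[-0.28,-1,0.1],"twist":[0,0,0]}
  ]
}}

```text
t: 5.97
ee_pos: [0.5413, 0.1752, 0.2535]
eef_rot: [-0.228, -3.133, 0.003]
force: [0.2, 0.6, -0.2]
grip_width: 0.999
```

>>> {"name": "jog_arm", "arguments": {
  "targets": [
    {"jaw":1,"offset":[-0.28,-1,0.1],"twist":[0,0,0]},
    {"jaw":1,"offset":[-0.28,-1,0.1],"twist":[0,0,0]},
    {"jaw":1,"offset":[-0.28,-1,0.1],"twist":[0,0,0]},
    {"jaw":1,"offset":[-0.28,-1,0.1],"twist":[0,0,0]}
  ]
}}

```text
t: 6.3
ee_pos: [0.5548, 0.0726, 0.2435]
eef_rot: [-0.228, -3.133, 0.003]
force: [0.7, 0.4, -0.6]
grip_width: 1.0
```

>>> {"name": "jog_arm", "arguments": {
  "targets": [
    {"jaw":1,"offset":[-0.28,-1,0.1],"twist":[0,0,0]},
    {"jaw":1,"offset":[-0.28,-1,0.1],"twist":[0,0,0]},
    {"jaw":1,"offset":[-0.28,-1,0.1],"twist":[0,0,0]},
    {"jaw":1,"offset":[-0.28,-1,0.1],"twist":[0,0,0]},
    {"jaw":1,"offset":[-0.28,-1,0.1],"twist":[0,0,0]}
  ]
}}

```text
t: 6.72
ee_pos: [0.5685, -0.026, 0.2336]
eef_rot: [-0.222, -3.133, 0.0]
force: [0.0, 0.7, 0.5]
grip_width: 1.003
```

```bash
python3 -c "
from h import *
p,R=stat();to(rack2w(-.039,.14),.121,p,R)
im,d=get_image('side');cv2.imwrite('pics/s1.png',im)
im,d=get_image('top')
W=cloud('top',d).reshape(-1,3);m=(W[:,2]>.085)&(W[:,2]<.103)&(abs(W[:,0]-.535)<.03)&(W[:,1]>.25)&(W[:,1]<.42);print(m.sum(),rm(LY).T@(np.median(W[m],0)[:2]-LO))"
```

```text
t 6.72 pos [ 0.5685 -0.026   0.2336] lane [ 0.0325 -0.2403] rack [-0.042   0.1557] toolyaw(y-90) -8.11 tilt [-0.0008 -0.0001] F [0.0293 0.6908 0.4529] w 1.0033109596872554
offset/0.1m: [-0.0313 -0.1568  1.1262]
95 [-0.023   0.1628]
```

View pics/s1.png

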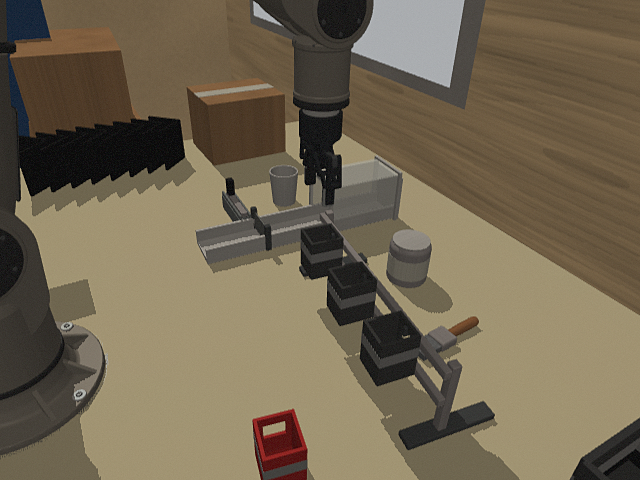

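The side view shows the handle now at the outer end (px 230,187) and all three boxes still hanging. I'll descend on the left box.

>>> {"name": "jog_arm", "arguments": {
  "targets": [
    {"jaw":1,"offset":[-0.03,-0.16,0.1],"twist":[0,0,0]},
    {"jaw":1,"offset":[-0.03,-0.16,0.4],"twist":[0,0,0]},
    {"jaw":1,"offset":[-0.03,-0.16,0.7],"twist":[0,0,0]},
    {"jaw":1,"offset":[-0.03,-0.16,1.0],"twist":[0,0,0]},
    {"jaw":1,"offset":[-0.03,-0.16,1.0],"twist":[0,0,0]}
  ]
}}

```text
t: 7.23
ee_pos: [0.5664, -0.0401, 0.1295]
eef_rot: [-0.215, -3.127, 0.001]
force: [-2.2, 0.3, -1.6]
grip_width: 0.995
```

>>> {"name": "jog_arm", "arguments": {
  "targets": [
    {"jaw":1,"offset":[0,0,0.12],"twist":[0,0,0]},
    {"jaw":1,"offset":[0,0,0.12],"twist":[0,0,0]},
    {"jaw":-1,"offset":[0,0,0.12],"twist":[0,0,0]},
    {"jaw":-1,"offset":[0,0,0.12],"twist":[0,0,0]},
    {"jaw":-1,"offset":[0,0,0.12],"twist":[0,0,0]},
    {"jaw":-1,"offset":[0,0,0.12],"twist":[0,0,0]},
    {"jaw":-1,"offset":[0,0,0.12],"twist":[0,0,0]},
    {"jaw":-1,"offset":[0,0,0.12],"twist":[0,0,0]}
  ],
  "squeeze": 45
}}

```text
t: 7.9
ee_pos: [0.5698, -0.0421, 0.1237]
eef_rot: [0.22, 3.132, 0.001]
force: [-1.1, -0.1, 7.5]
grip_width: 0.702
```

```bash
python3 -c "
from h import *
p,R=stat()"
```

```text
t 7.90 pos [ 0.5698 -0.0421  0.1237] lane [ 0.0347 -0.2563] rack [-0.0385  0.1399] toolyaw(y-90) -8.04 tilt [0.002  0.0004] F [-1.0933 -0.128   7.487 ] w 0.7024736231306392
```

>>> {"name": "jog_arm", "arguments": {
  "targets": [
    {"jaw":-1,"offset":[0,0,-0.08],"twist":[0,0,0]},
    {"jaw":-1,"offset":[0,0,-0.15],"twist":[0,0,0]},
    {"jaw":-1,"offset":[0,0,-0.15],"twist":[0,0,0]},
    {"jaw":-1,"offset":[0,0,-0.15],"twist":[0,0,0]}
  ]
}}

```text
t: 8.23
ee_pos: [0.5693, -0.0422, 0.1381]
eef_rot: [0.22, 3.133, 0.0]
force: [-0.4, 0.6, -1.3]
grip_width: 0.697
```

```bash
python3 -c "
from h import *
p,R=stat()"
```

```text
t 8.23 pos [ 0.5693 -0.0422  0.1381] lane [ 0.0342 -0.2564] rack [-0.0389  0.1397] toolyaw(y-90) -8.04 tilt [0.0011 0.0002] F [-0.3849  0.6283 -1.3458] w 0.6970516577711212
```

>>> {"name": "jog_arm", "arguments": {
  "targets": [
    {"jaw":-1,"offset":[0.1,0,0],"twist":[0,0,0]},
    {"jaw":-1,"offset":[0.2,0,0],"twist":[0,0,0]},
    {"jaw":-1,"offset":[0.35,0,0],"twist":[0,0,0]},
    {"jaw":-1,"offset":[0.5,0,0],"twist":[0,0,0]},
    {"jaw":-1,"offset":[0.65,0,0],"twist":[0,0,0]},
    {"jaw":-1,"offset":[0.8,0,-0.1],"twist":[0,0,0]},
    {"jaw":-1,"offset":[0.9,0,-0.2],"twist":[0,0,0]},
    {"jaw":-1,"offset":[0.9,0,-0.2],"twist":[0,0,0]}
  ]
}}

```text
t: 8.9
ee_pos: [0.4777, -0.0295, 0.1582]
eef_rot: [-0.22, -3.134, -0.001]
force: [0.5, -0.5, -1.8]
grip_width: 0.698
```

```bash
python3 -c "
from h import *
p,R=stat();to(lane2w(-.08,0),.16,p,R)
im,d=get_image('side');cv2.imwrite('pics/s2.png',im)"
```

```text
t 8.90 pos [ 0.4777 -0.0295  0.1582] lane [-0.058  -0.2487] rack [-0.1315  0.1396] toolyaw(y-90) -8.04 tilt [-0.0001  0.0007] F [ 0.5498 -0.5093 -1.8288] w 0.698420165107357
offset/0.1m: [ 0.4335  2.4583 -0.0158]
```

View pics/s2.png

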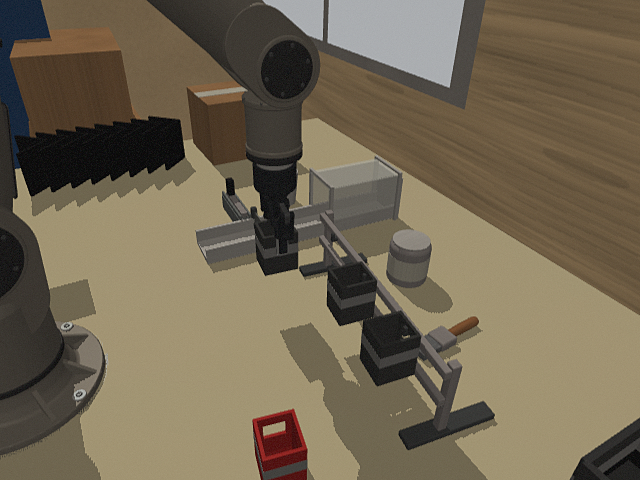

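The box is free of its hook and held (px 275,245); the other two still hang. I'll carry it to the load point.

>>> {"name": "jog_arm", "arguments": {
  "targets": [
    {"jaw":-1,"offset":[0.12,0.25,-0.05],"twist":[0,0,-0.055]},
    {"jaw":-1,"offset":[0.24,0.5,-0.1],"twist":[0,0,-0.055]},
    {"jaw":-1,"offset":[0.36,0.75,-0.1],"twist":[0,0,-0.055]},
    {"jaw":-1,"offset":[0.5,1,-0.1],"twist":[0,0,-0.055]}
  ]
}}

```text
t: 9.28
ee_pos: [0.4442, 0.0774, 0.167]
eef_rot: [0.086, 3.14, 0.0]
force: [0.7, 0.0, -1.8]
grip_width: 0.695
```

>>> {"name": "jog_arm", "arguments": {
  "targets": [
    {"jaw":-1,"offset":[0,0.25,0],"twist":[0,0,0]},
    {"jaw":-1,"offset":[0,0.5,0],"twist":[0,0,0]},
    {"jaw":-1,"offset":[0,0.75,0],"twist":[0,0,0]},
    {"jaw":-1,"offset":[0,1,0],"twist":[0,0,0]},
    {"jaw":-1,"offset":[0,1,0],"twist":[0,0,0]},
    {"jaw":-1,"offset":[0,1,0],"twist":[0,0,0]}
  ]
}}

```text
t: 9.78
ee_pos: [0.4496, 0.1773, 0.1665]
eef_rot: [-0.081, -3.14, 0.001]
force: [0.6, -0.8, -2.1]
grip_width: 0.698
```

```bash
python3 -c "
from h import *
p,R=stat();to(lane2w(-.08,0),.1,p,R)"
```

```text
t 9.78 pos [0.4496 0.1773 0.1665] lane [-0.0972 -0.0437] rack [-0.1881  0.3405] toolyaw(y-90) -2.96 tilt [-0.0008 -0.0003] F [ 0.5504 -0.8241 -2.0522] w 0.6980010131491401
offset/0.1m: [-0.1738  0.4366  0.665 ]
```

>>> {"name": "jog_arm", "arguments": {
  "targets": [
    {"jaw":-1,"offset":[-0.05,0.15,0],"twist":[0,0,0]},
    {"jaw":-1,"offset":[-0.15,0.35,0.1],"twist":[0,0,0]},
    {"jaw":-1,"offset":[-0.17,0.44,0.3],"twist":[0,0,0]},
    {"jaw":-1,"offset":[-0.17,0.44,0.5],"twist":[0,0,0]},
    {"jaw":-1,"offset":[-0.17,0.44,0.7],"twist":[0,0,0]},
    {"jaw":-1,"offset":[-0.17,0.44,0.85],"twist":[0,0,0]},
    {"jaw":-1,"offset":[-0.17,0.44,0.95],"twist":[0,0,0]},
    {"jaw":-1,"offset":[-0.17,0.44,0.98],"twist":[0,0,0]}
  ]
}}

```text
t: 10.45
ee_pos: [0.4686, 0.2182, 0.0676]
eef_rot: [-0.086, -3.138, 0.003]
force: [-0.6, 0.2, -2.3]
grip_width: 0.699
```

```bash
python3 -c "
from h import *
p,R=stat();to(lane2w(-.08,0),.06,p,R)"
```

```text
t 10.45 pos [0.4686 0.2182 0.0676] lane [-0.0804 -0.0019] rack [-0.1749  0.3836] toolyaw(y-90) -3.14 tilt [-0.002  -0.0016] F [-0.5621  0.183  -2.327 ] w 0.6987754009456608
offset/0.1m: [-0.0041  0.0187  0.0762]
```

>>> {"name": "jog_arm", "arguments": {
  "targets": [
    {"jaw":-1,"offset":[0,0.02,0.05],"twist":[0,0,0]},
    {"jaw":-1,"offset":[0,0.02,0.07],"twist":[0,0,0]},
    {"jaw":-1,"offset":[0,0.02,0.07],"twist":[0,0,0]},
    {"jaw":1,"offset":[0,0.02,0.07],"twist":[0,0,0]},
    {"jaw":1,"offset":[0,0.02,0.07],"twist":[0,0,0]},
    {"jaw":1,"offset":[0,0.02,0.06],"twist":[0,0,0]},
    {"jaw":1,"offset":[0,0.02,0.06],"twist":[0,0,0]},
    {"jaw":1,"offset":[0,0.02,0.06],"twist":[0,0,0]}
  ]
}}

```text
t: 11.12
ee_pos: [0.4694, 0.2213, 0.0637]
eef_rot: [0.085, 3.14, 0.001]
force: [-0.5, -0.8, -0.7]
grip_width: 0.999
```

>>> {"name": "jog_arm", "arguments": {
  "targets": [
    {"jaw":1,"offset":[0,0,-0.2],"twist":[0,0,0]},
    {"jaw":1,"offset":[0,0,-0.5],"twist":[0,0,0]},
    {"jaw":1,"offset":[0,0,-0.8],"twist":[0,0,0]},
    {"jaw":1,"offset":[0,0,-0.95],"twist":[0,0,0]},
    {"jaw":1,"offset":[0.3,0,-1],"twist":[0,0,0]},
    {"jaw":-1,"offset":[0.6,0,-1],"twist":[0,0,0]},
    {"jaw":-1,"offset":[0.65,0,-1],"twist":[0,0,0]},
    {"jaw":-1,"offset":[0.65,0,-1],"twist":[0,0,0]}
  ]
}}

```text
t: 11.78
ee_pos: [0.4028, 0.225, 0.1637]
eef_rot: [-0.082, -3.14, -0.001]
force: [0.7, 0.2, -0.3]
grip_width: 0.605
```

```bash
python3 -c "
from h import *
p,R=stat();to(lane2w(-.14,0),.038,p,R)
im,d=get_image('side');cv2.imwrite('pics/s3.png',im)
print([ (b['p'],np.round(b['rect'])) for b in boxes_of('side','box0_c')])"
```

```text
t 11.78 pos [0.4028 0.225  0.1637] lane [-0.1465  0.0014] rack [-0.241   0.3812] toolyaw(y-90) -2.99 tilt [-0.0001  0.0005] F [ 0.6667  0.195  -0.3108] w 0.6053738272960781
offset/0.1m: [-0.0647 -0.0143  1.2569]
[(0.79, array([281., 444.,  58.,  69.])), (0.78, array([389., 347.,  60.,  74.]))]
```

View pics/s3.png

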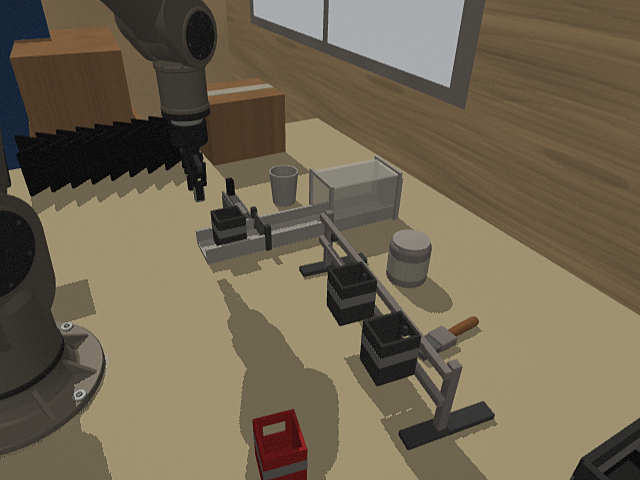

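The box stands upright in the lane (px 228,224). Now the pusher goes down behind it, shut.

>>> {"name": "jog_arm", "arguments": {
  "targets": [
    {"jaw":-1,"offset":[-0.04,-0.01,0.25],"twist":[0,0,0]},
    {"jaw":-1,"offset":[-0.04,-0.01,0.5],"twist":[0,0,0]},
    {"jaw":-1,"offset":[-0.04,-0.01,0.8],"twist":[0,0,0]},
    {"jaw":-1,"offset":[-0.04,-0.01,1.0],"twist":[0,0,0]},
    {"jaw":-1,"offset":[-0.04,-0.01,1.0],"twist":[0,0,0]}
  ]
}}

```text
t: 12.3
ee_pos: [0.4075, 0.2222, 0.0599]
eef_rot: [-0.086, -3.136, 0.006]
force: [-1.1, -0.3, -0.1]
grip_width: 0.002
```

>>> {"name": "jog_arm", "arguments": {
  "targets": [
    {"jaw":-1,"offset":[0,0,0.15],"twist":[0,0,0]},
    {"jaw":-1,"offset":[0,0,0.25],"twist":[0,0,0]},
    {"jaw":-1,"offset":[0,0,0.25],"twist":[0,0,0]},
    {"jaw":-1,"offset":[0,0,0.25],"twist":[0,0,0]},
    {"jaw":-1,"offset":[-0.1,0,0.25],"twist":[0,0,0]},
    {"jaw":-1,"offset":[-0.2,0,0.25],"twist":[0,0,0]},
    {"jaw":-1,"offset":[-0.3,0,0.25],"twist":[0,0,0]},
    {"jaw":-1,"offset":[-0.4,0,0.25],"twist":[0,0,0]}
  ]
}}

```text
t: 12.97
ee_pos: [0.4498, 0.2214, 0.0389]
eef_rot: [0.085, 3.14, 0.001]
force: [-2.5, 2.0, 1.5]
grip_width: -0.001
```

```bash
python3 -c "
from h import *
p,R=stat();to(lane2w(.089,0),.038,p,R)
im,d=get_image('side');cv2.imwrite('pics/s4.png',im[150:290,170:370].repeat(4,0).repeat(4,1))"
```

```text
t 12.97 pos [0.4498 0.2214 0.0389] lane [-0.0994  0.0004] rack [-0.194   0.3842] toolyaw(y-90) -3.11 tilt [0.0008 0.0005] F [-2.5363  1.9811  1.5004] w -0.0012177648569764096
offset/0.1m: [-1.8837 -0.0034  0.0104]
```

View pics/s4.png

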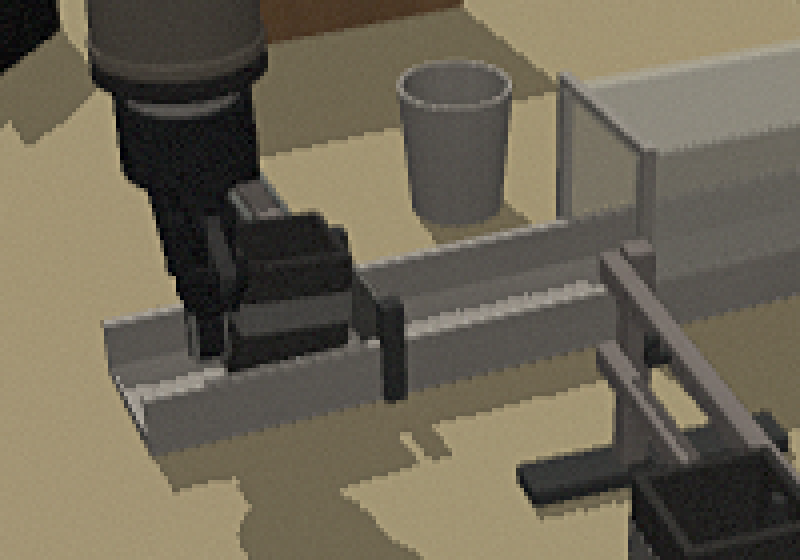

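The pusher is at the box's back (crop px 215,330) and the box is upright, near the gate. I keep pushing.

>>> {"name": "jog_arm", "arguments": {
  "targets": [
    {"jaw":-1,"offset":[-0.12,0,0],"twist":[0,0,0]},
    {"jaw":-1,"offset":[-0.24,0,0],"twist":[0,0,0]},
    {"jaw":-1,"offset":[-0.36,0,0],"twist":[0,0,0]},
    {"jaw":-1,"offset":[-0.48,0,0],"twist":[0,0,0]},
    {"jaw":-1,"offset":[-0.6,0,0],"twist":[0,0,0]},
    {"jaw":-1,"offset":[-0.72,0,0],"twist":[0,0,0]},
    {"jaw":-1,"offset":[-0.84,0,0],"twist":[0,0,0]},
    {"jaw":-1,"offset":[-0.94,0,0],"twist":[0,0,0]}
  ]
}}

```text
t: 13.68
ee_pos: [0.5437, 0.2161, 0.0383]
eef_rot: [0.085, 3.14, 0.0]
force: [-2.8, -0.3, 1.2]
grip_width: 0.0
```

>>> {"name": "jog_arm", "arguments": {
  "targets": [
    {"jaw":-1,"offset":[-0.12,0,0],"twist":[0,0,0]},
    {"jaw":-1,"offset":[-0.24,0,0],"twist":[0,0,0]},
    {"jaw":-1,"offset":[-0.36,0,0],"twist":[0,0,0]},
    {"jaw":-1,"offset":[-0.48,0,0],"twist":[0,0,0]},
    {"jaw":-1,"offset":[-0.6,0,0],"twist":[0,0,0]},
    {"jaw":-1,"offset":[-0.72,0,0],"twist":[0,0,0]},
    {"jaw":-1,"offset":[-0.84,0,0],"twist":[0,0,0]},
    {"jaw":-1,"offset":[-0.96,0,0],"twist":[0,0,0]}
  ]
}}

```text
t: 14.35
ee_pos: [0.639, 0.2109, 0.0382]
eef_rot: [-0.085, -3.14, 0.0]
force: [-2.2, 0.3, 0.4]
grip_width: 0.001
```

>>> {"name": "jog_arm", "arguments": {
  "targets": [
    {"jaw":-1,"offset":[0,0,0],"twist":[0,0,0]},
    {"jaw":-1,"offset":[0,0,0],"twist":[0,0,0]}
  ]
}}

```text
t: 14.52
ee_pos: [0.6383, 0.2106, 0.038]
eef_rot: [-0.086, -3.14, 0.001]
force: [-1.2, 0.3, 0.2]
grip_width: 0.004
```

```bash
python3 -c "
from h import *
p,R=stat()
im,d=get_image('side');cv2.imwrite('pics/s5.png',im[130:280,200:420].repeat(3,0).repeat(3,1))"
```

```text
t 14.52 pos [0.6383 0.2106 0.038 ] lane [ 0.0895 -0.0002] rack [-0.0058  0.3997] toolyaw(y-90) -3.14 tilt [-0.0001 -0.0003] F [-1.152   0.2644  0.2012] w 0.00433084113168627
```

View pics/s5.png

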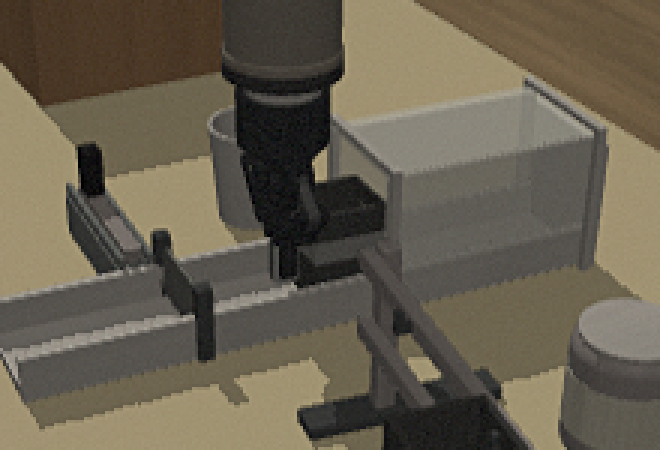

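The box is beyond the gate at the cover's mouth, with the gate leaf already closing between its posts (crop px 180,285). I withdraw upward and go for the middle box.

>>> {"name": "jog_arm", "arguments": {
  "targets": [
    {"jaw":-1,"offset":[0.01,0,-0.2],"twist":[0,0,0]},
    {"jaw":-1,"offset":[0.01,0,-0.5],"twist":[0,0,0]},
    {"jaw":-1,"offset":[0.01,0,-0.8],"twist":[0,0,0]},
    {"jaw":-1,"offset":[0.01,0,-1],"twist":[0,0,0]},
    {"jaw":-1,"offset":[0.01,0,-1],"twist":[0,0,0]}
  ]
}}

```text
t: 14.98
ee_pos: [0.6385, 0.212, 0.1432]
eef_rot: [0.085, 3.135, 0.004]
force: [0.5, 0.2, -0.4]
grip_width: -0.001
```

>>> {"name": "jog_arm", "arguments": {
  "targets": [
    {"jaw":-1,"offset":[0.2,0,-0.4],"twist":[0,0,0]},
    {"jaw":1,"offset":[0.4,0,-0.8],"twist":[0,0,0.054]},
    {"jaw":1,"offset":[0.6,-0.3,-1],"twist":[0,0,0.054]},
    {"jaw":1,"offset":[0.6,-0.6,-1],"twist":[0,0,0.054]},
    {"jaw":1,"offset":[0.6,-0.9,-1],"twist":[0,0,0.054]},
    {"jaw":1,"offset":[0.6,-0.9,-1],"twist":[0,0,0.054]}
  ]
}}

```text
t: 15.48
ee_pos: [0.5715, 0.1184, 0.2391]
eef_rot: [0.227, 3.132, -0.002]
force: [0.4, -0.3, -0.0]
grip_width: 0.708
```

```bash
python3 -c "
from h import *
p,R=stat();to(rack2w(-.039,0),.24,p,R)
"
```

```text
t 15.48 pos [0.5715 0.1184 0.2391] lane [ 0.0278 -0.0959] rack [-0.0591  0.2991] toolyaw(y-90) -8.27 tilt [ 0.0011 -0.0014] F [ 0.4217 -0.2968 -0.0045] w 0.7083237323289964
offset/0.1m: [-0.2151 -2.9903 -0.005 ]
```

>>> {"name": "jog_arm", "arguments": {
  "targets": [
    {"jaw":1,"offset":[0,-1,0],"twist":[0,0,0]},
    {"jaw":1,"offset":[0,-1,0],"twist":[0,0,0]},
    {"jaw":1,"offset":[0,-1,0],"twist":[0,0,0]}
  ]
}}

```text
t: 15.73
ee_pos: [0.5569, 0.0205, 0.2381]
eef_rot: [-0.224, -3.133, 0.002]
force: [0.9, -1.5, 0.1]
grip_width: 1.001
```

>>> {"name": "jog_arm", "arguments": {
  "targets": [
    {"jaw":1,"offset":[-0.2,-1,0],"twist":[0,0,0]},
    {"jaw":1,"offset":[-0.2,-1,0],"twist":[0,0,0]},
    {"jaw":1,"offset":[-0.2,-1,0],"twist":[0,0,0]}
  ]
}}

```text
t: 15.98
ee_pos: [0.5634, -0.0813, 0.2382]
eef_rot: [0.224, 3.133, -0.002]
force: [-0.1, -0.1, -1.6]
grip_width: 1.002
```

>>> {"name": "jog_arm", "arguments": {
  "targets": [
    {"jaw":1,"offset":[0,-1,0],"twist":[0,0,0]},
    {"jaw":1,"offset":[0,-1,0],"twist":[0,0,0]},
    {"jaw":1,"offset":[0,-1,0],"twist":[0,0,0]},
    {"jaw":1,"offset":[0,-1,0],"twist":[0,0,0]},
    {"jaw":1,"offset":[0,-1,0],"twist":[0,0,0]}
  ]
}}

```text
t: 16.4
ee_pos: [0.5498, -0.176, 0.2379]
eef_rot: [-0.221, -3.133, -0.0]
force: [0.3, 0.6, -0.1]
grip_width: 0.995
```

```bash
python3 -c "
from h import *
p,R=stat();to(rack2w(-.039,0),.122,p,R)
im,d=get_image('side');cv2.imwrite('pics/s6.png',im)"
```

```text
t 16.40 pos [ 0.5498 -0.176   0.2379] lane [ 0.022  -0.3911] rack [-0.0396  0.0045] toolyaw(y-90) -8.08 tilt [-0.0005  0.0001] F [ 0.2667  0.5681 -0.0567] w 0.9952329550645042
offset/0.1m: [-0.0063 -0.045   1.1592]
```

View pics/s6.png

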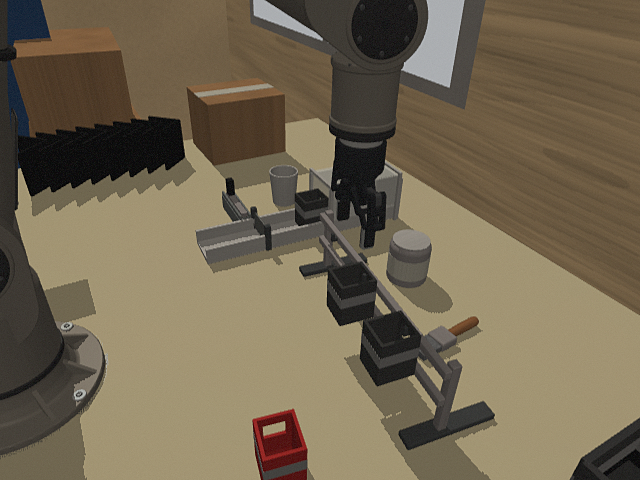

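The first box stands past the shut gate (px 312,206), and both remaining boxes hang unmoved. I'll grasp the middle one.

>>> {"name": "jog_arm", "arguments": {
  "targets": [
    {"jaw":1,"offset":[0,-0.05,0.1],"twist":[0,0,0]},
    {"jaw":1,"offset":[0,-0.05,0.4],"twist":[0,0,0]},
    {"jaw":1,"offset":[0,-0.05,0.7],"twist":[0,0,0]},
    {"jaw":1,"offset":[0,-0.05,1.0],"twist":[0,0,0]},
    {"jaw":1,"offset":[0,-0.05,1.0],"twist":[0,0,0]}
  ]
}}

```text
t: 16.87
ee_pos: [0.5469, -0.1783, 0.1327]
eef_rot: [-0.214, -3.127, -0.001]
force: [-1.0, 1.6, -0.3]
grip_width: 0.999
```

>>> {"name": "jog_arm", "arguments": {
  "targets": [
    {"jaw":1,"offset":[0,0,0.16],"twist":[0,0,0]},
    {"jaw":1,"offset":[0,0,0.16],"twist":[0,0,0]},
    {"jaw":-1,"offset":[0,0,0.16],"twist":[0,0,0]},
    {"jaw":-1,"offset":[0,0,0.16],"twist":[0,0,0]},
    {"jaw":-1,"offset":[0,0,0.16],"twist":[0,0,0]},
    {"jaw":-1,"offset":[0,0,0.16],"twist":[0,0,0]},
    {"jaw":-1,"offset":[0,0,0.16],"twist":[0,0,0]},
    {"jaw":-1,"offset":[0,0,0.16],"twist":[0,0,0]}
  ],
  "squeeze": 45
}}

```text
t: 17.53
ee_pos: [0.5504, -0.1801, 0.1237]
eef_rot: [0.217, 3.132, 0.0]
force: [-1.5, 1.2, 8.3]
grip_width: 0.693
```

>>> {"name": "jog_arm", "arguments": {
  "targets": [
    {"jaw":-1,"offset":[0,0,-0.08],"twist":[0,0,0]},
    {"jaw":-1,"offset":[0,0,-0.15],"twist":[0,0,0]},
    {"jaw":-1,"offset":[0,0,-0.15],"twist":[0,0,0]},
    {"jaw":-1,"offset":[0,0,-0.15],"twist":[0,0,0]}
  ]
}}

```text
t: 17.87
ee_pos: [0.5501, -0.1804, 0.1382]
eef_rot: [0.218, 3.133, -0.0]
force: [-0.6, 0.5, -1.1]
grip_width: 0.7
```

```bash
python3 -c "
from h import *
p,R=stat()"
```

```text
t 17.87 pos [ 0.5501 -0.1804  0.1382] lane [ 0.0225 -0.3954] rack [-0.0387  0.0002] toolyaw(y-90) -7.96 tilt [ 0.0012 -0.0001] F [-0.5653  0.5335 -1.1211] w 0.7001867319080498
```

>>> {"name": "jog_arm", "arguments": {
  "targets": [
    {"jaw":-1,"offset":[0.1,0,0],"twist":[0,0,0]},
    {"jaw":-1,"offset":[0.2,0,0],"twist":[0,0,0]},
    {"jaw":-1,"offset":[0.35,0,0],"twist":[0,0,0]},
    {"jaw":-1,"offset":[0.5,0,0],"twist":[0,0,0]},
    {"jaw":-1,"offset":[0.65,0,0],"twist":[0,0,0]},
    {"jaw":-1,"offset":[0.8,0,-0.1],"twist":[0,0,0]},
    {"jaw":-1,"offset":[0.9,0,-0.2],"twist":[0,0,0]},
    {"jaw":-1,"offset":[0.9,0,-0.25],"twist":[0,0,0]}
  ]
}}

```text
t: 18.53
ee_pos: [0.4579, -0.1677, 0.1628]
eef_rot: [-0.219, -3.133, -0.001]
force: [0.5, -0.9, -2.4]
grip_width: 0.697
```

>>> {"name": "jog_arm", "arguments": {
  "targets": [
    {"jaw":-1,"offset":[0.12,0.25,-0.05],"twist":[0,0,0]},
    {"jaw":-1,"offset":[0.24,0.5,-0.05],"twist":[0,0,0]},
    {"jaw":-1,"offset":[0.36,0.75,-0.05],"twist":[0,0,0]},
    {"jaw":-1,"offset":[0.5,1,-0.05],"twist":[0,0,0]}
  ]
}}

```text
t: 18.87
ee_pos: [0.4244, -0.0609, 0.1673]
eef_rot: [0.219, 3.134, -0.0]
force: [0.0, 0.5, -2.3]
grip_width: 0.702
```

>>> {"name": "jog_arm", "arguments": {
  "targets": [
    {"jaw":-1,"offset":[0,0.25,0],"twist":[0,0,-0.054]},
    {"jaw":-1,"offset":[0,0.5,0],"twist":[0,0,-0.054]},
    {"jaw":-1,"offset":[0,0.75,0],"twist":[0,0,-0.054]},
    {"jaw":-1,"offset":[0,1,0],"twist":[0,0,-0.054]},
    {"jaw":-1,"offset":[0,1,0],"twist":[0,0,-0.054]}
  ]
}}

```text
t: 19.28
ee_pos: [0.4392, 0.0414, 0.1673]
eef_rot: [0.077, 3.14, 0.002]
force: [-0.6, 1.2, -2.2]
grip_width: 0.694
```

```bash
python3 -c "
from h import *
p,R=stat();to(lane2w(-.09,0),.165,p,R)"
```

```text
t 19.28 pos [0.4392 0.0414 0.1673] lane [-0.1002 -0.18  ] rack [-0.1794  0.2044] toolyaw(y-90) -2.83 tilt [0.0005 0.0011] F [-0.6325  1.1662 -2.1604] w 0.6939981886342168
offset/0.1m: [-0.111   1.7994  0.0247]
```

>>> {"name": "jog_arm", "arguments": {
  "targets": [
    {"jaw":-1,"offset":[-0.05,0.25,0],"twist":[0,0,0.003]},
    {"jaw":-1,"offset":[-0.1,0.5,0],"twist":[0,0,0.003]},
    {"jaw":-1,"offset":[-0.11,0.75,0],"twist":[0,0,0.003]},
    {"jaw":-1,"offset":[-0.11,0.9,0],"twist":[0,0,0.003]}
  ]
}}

```text
t: 19.62
ee_pos: [0.4547, 0.1286, 0.1671]
eef_rot: [0.09, 3.14, 0.001]
force: [-0.0, -0.4, -1.3]
grip_width: 0.699
```

>>> {"name": "jog_arm", "arguments": {
  "targets": [
    {"jaw":-1,"offset":[-0.05,0.25,0],"twist":[0,0,0]},
    {"jaw":-1,"offset":[-0.1,0.5,0],"twist":[0,0,0]},
    {"jaw":-1,"offset":[-0.1,0.75,0],"twist":[0,0,0]},
    {"jaw":-1,"offset":[-0.1,0.9,0],"twist":[0,0,0]},
    {"jaw":-1,"offset":[-0.1,0.9,0.3],"twist":[0,0,0]},
    {"jaw":-1,"offset":[-0.1,0.9,0.5],"twist":[0,0,0]},
    {"jaw":-1,"offset":[-0.1,0.9,0.6],"twist":[0,0,0]},
    {"jaw":-1,"offset":[-0.1,0.9,0.6],"twist":[0,0,0]}
  ]
}}

```text
t: 20.28
ee_pos: [0.4687, 0.2146, 0.1053]
eef_rot: [-0.092, -3.137, 0.004]
force: [-0.2, -0.6, -1.8]
grip_width: 0.697
```

```bash
python3 -c "
from h import *
p,R=stat();to(lane2w(-.08,0),.061,p,R)
im,d=get_image('side');cv2.imwrite('pics/s7.png',im[150:290,170:370].repeat(4,0).repeat(4,1))"
```

```text
t 20.28 pos [0.4687 0.2146 0.1053] lane [-0.0801 -0.0054] rack [-0.1743  0.3801] toolyaw(y-90) -3.37 tilt [-0.0033 -0.0022] F [-0.1909 -0.5508 -1.802 ] w 0.6966806683885134
offset/0.1m: [-0.0026  0.0551  0.4424]
```

View pics/s7.png

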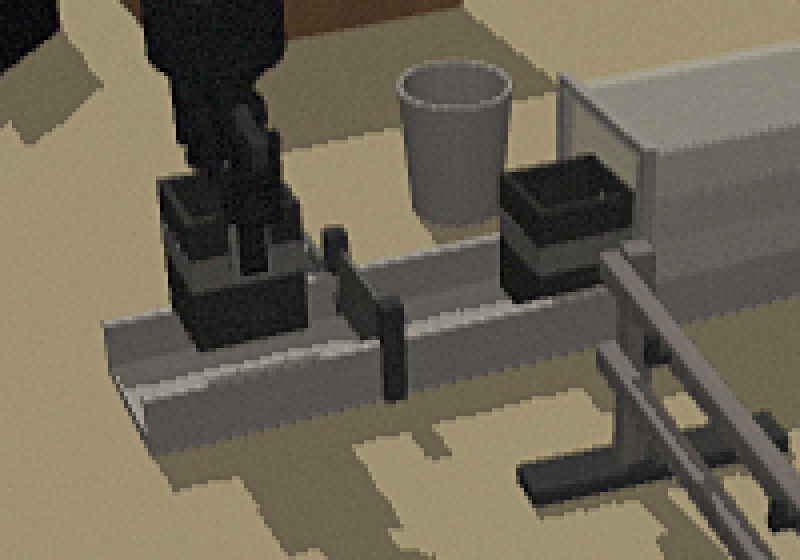

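Box 1 is upright past the shut gate, and box 2 is held straight above the load spot. I'll set it down and get behind it.

>>> {"name": "jog_arm", "arguments": {
  "targets": [
    {"jaw":-1,"offset":[0,0.05,0.2],"twist":[0,0,0]},
    {"jaw":-1,"offset":[0,0.05,0.35],"twist":[0,0,0]},
    {"jaw":-1,"offset":[0,0.05,0.44],"twist":[0,0,0]},
    {"jaw":-1,"offset":[0,0.05,0.44],"twist":[0,0,0]},
    {"jaw":-1,"offset":[0,0.05,0.44],"twist":[0,0,0]},
    {"jaw":1,"offset":[0,0.05,0.44],"twist":[0,0,0]},
    {"jaw":1,"offset":[0,0.05,0.42],"twist":[0,0,0]},
    {"jaw":1,"offset":[0,0.05,0.42],"twist":[0,0,0]}
  ]
}}

```text
t: 21.0
ee_pos: [0.4708, 0.2209, 0.0665]
eef_rot: [0.092, 3.139, 0.001]
force: [0.2, -0.3, -1.5]
grip_width: 1.003
```

>>> {"name": "jog_arm", "arguments": {
  "targets": [
    {"jaw":1,"offset":[0,0,0],"twist":[0,0,0]},
    {"jaw":1,"offset":[0,0,-0.2],"twist":[0,0,0]},
    {"jaw":1,"offset":[0,0,-0.5],"twist":[0,0,0]},
    {"jaw":1,"offset":[0,0,-0.8],"twist":[0,0,0]},
    {"jaw":1,"offset":[0,0,-0.95],"twist":[0,0,0]},
    {"jaw":1,"offset":[0.3,0,-1],"twist":[0,0,0]},
    {"jaw":-1,"offset":[0.6,0,-1],"twist":[0,0,0]},
    {"jaw":-1,"offset":[0.62,0,-1],"twist":[0,0,0]}
  ]
}}

```text
t: 21.67
ee_pos: [0.4044, 0.2244, 0.1657]
eef_rot: [-0.089, -3.139, -0.0]
force: [1.5, 1.6, 0.1]
grip_width: 0.751
```

>>> {"name": "jog_arm", "arguments": {
  "targets": [
    {"jaw":-1,"offset":[0,0,0],"twist":[0,0,0]},
    {"jaw":-1,"offset":[0,0,0],"twist":[0,0,0]},
    {"jaw":-1,"offset":[0,0,0],"twist":[0,0,0]},
    {"jaw":-1,"offset":[0,0,0],"twist":[0,0,0]}
  ]
}}

```text
t: 22.0
ee_pos: [0.409, 0.2242, 0.1652]
eef_rot: [0.093, 3.14, -0.0]
force: [-0.8, 0.1, 0.3]
grip_width: 0.146
```

```bash
python3 -c "
from h import *
p,R=stat();to(lane2w(-.142,0),.038,p,R)
im,d=get_image('top')
W=cloud('top',d).reshape(-1,3);m=(W[:,2]>.085)&(W[:,2]<.1);L=(W[m,:2]-LO)@rm(LY);L=L[(abs(L[:,1])<.06)&(L[:,0]>-.16)&(L[:,0]<.15)]
for a in(L[L[:,0]<0],L[L[:,0]>0]): print(len(a),a.min(0),a.max(0))"
```

```text
t 22.00 pos [0.409  0.2242 0.1652] lane [-0.1402  0.001 ] rack [-0.2347  0.3813] toolyaw(y-90) -3.40 tilt [ 0.0001 -0.0001] F [-0.7936  0.1361  0.2631] w 0.14580219745695444
offset/0.1m: [ 0.0178 -0.0096  1.2724]
260 [-0.1111 -0.0307] [-0.0448  0.0304]
187 [ 0.1046 -0.0303] [0.1499 0.0314]
```

>>> {"name": "jog_arm", "arguments": {
  "targets": [
    {"jaw":-1,"offset":[0.02,-0.01,0.25],"twist":[0,0,-0.003]},
    {"jaw":-1,"offset":[0.02,-0.01,0.5],"twist":[0,0,-0.003]},
    {"jaw":-1,"offset":[0.02,-0.01,0.8],"twist":[0,0,-0.003]},
    {"jaw":-1,"offset":[0.02,-0.01,1.0],"twist":[0,0,-0.003]},
    {"jaw":-1,"offset":[0.02,-0.01,1.0],"twist":[0,0,-0.003]}
  ]
}}

```text
t: 22.47
ee_pos: [0.4048, 0.2221, 0.0619]
eef_rot: [-0.085, -3.136, 0.006]
force: [-0.7, 0.0, -0.5]
grip_width: 0.003
```

>>> {"name": "jog_arm", "arguments": {
  "targets": [
    {"jaw":-1,"offset":[0,0,0.15],"twist":[0,0,0]},
    {"jaw":-1,"offset":[0,0,0.27],"twist":[0,0,0]},
    {"jaw":-1,"offset":[0,0,0.27],"twist":[0,0,0]},
    {"jaw":-1,"offset":[0,0,0.27],"twist":[0,0,0]},
    {"jaw":-1,"offset":[-0.1,0,0.27],"twist":[0,0,0]},
    {"jaw":-1,"offset":[-0.2,0,0.27],"twist":[0,0,0]},
    {"jaw":-1,"offset":[-0.3,0,0.27],"twist":[0,0,0]},
    {"jaw":-1,"offset":[-0.4,0,0.27],"twist":[0,0,0]}
  ]
}}

```text
t: 23.13
ee_pos: [0.4479, 0.2213, 0.039]
eef_rot: [0.085, 3.139, 0.001]
force: [-1.6, 0.2, 0.8]
grip_width: -0.001
```

>>> {"name": "jog_arm", "arguments": {
  "targets": [
    {"jaw":-1,"offset":[-0.12,0,0],"twist":[0,0,0]},
    {"jaw":-1,"offset":[-0.24,0,0],"twist":[0,0,0]},
    {"jaw":-1,"offset":[-0.36,0,0],"twist":[0,0,0]},
    {"jaw":-1,"offset":[-0.48,0,0],"twist":[0,0,0]},
    {"jaw":-1,"offset":[-0.6,0,0],"twist":[0,0,0]},
    {"jaw":-1,"offset":[-0.72,0,0],"twist":[0,0,0]},
    {"jaw":-1,"offset":[-0.84,0,0],"twist":[0,0,0]},
    {"jaw":-1,"offset":[-0.94,0,0],"twist":[0,0,0]}
  ]
}}

```text
t: 23.8
ee_pos: [0.5416, 0.216, 0.0383]
eef_rot: [0.085, 3.14, 0.0]
force: [-1.7, 0.3, 1.5]
grip_width: 0.002
```

```bash
python3 -c "
from h import *
p,R=stat();to(lane2w(.09,0),.038,p,R)"
```

```text
t 23.80 pos [0.5416 0.216  0.0383] lane [-0.0074 -0.0001] rack [-0.1023  0.3916] toolyaw(y-90) -3.11 tilt [ 0.0003 -0.    ] F [-1.6978  0.283   1.4616] w 0.0016149925405969379
offset/0.1m: [-0.9739  0.0008  0.0034]
```

>>> {"name": "jog_arm", "arguments": {
  "targets": [
    {"jaw":-1,"offset":[-0.12,0,0],"twist":[0,0,0]},
    {"jaw":-1,"offset":[-0.24,0,0],"twist":[0,0,0]},
    {"jaw":-1,"offset":[-0.36,0,0],"twist":[0,0,0]},
    {"jaw":-1,"offset":[-0.48,0,0],"twist":[0,0,0]},
    {"jaw":-1,"offset":[-0.6,0,0],"twist":[0,0,0]},
    {"jaw":-1,"offset":[-0.72,0,0],"twist":[0,0,0]},
    {"jaw":-1,"offset":[-0.86,0,0],"twist":[0,0,0]},
    {"jaw":-1,"offset":[-0.98,0,0],"twist":[0,0,0]}
  ]
}}

```text
t: 24.47
ee_pos: [0.639, 0.2106, 0.0381]
eef_rot: [-0.085, -3.14, 0.0]
force: [-2.3, 0.0, -0.6]
grip_width: -0.003
```

>>> {"name": "jog_arm", "arguments": {
  "targets": [
    {"jaw":-1,"offset":[0.01,0,0],"twist":[0,0,0]},
    {"jaw":-1,"offset":[0.01,0,0],"twist":[0,0,0]},
    {"jaw":-1,"offset":[0.01,0,-0.2],"twist":[0,0,0]},
    {"jaw":-1,"offset":[0.01,0,-0.5],"twist":[0,0,0]},
    {"jaw":-1,"offset":[0.01,0,-0.8],"twist":[0,0,0]},
    {"jaw":-1,"offset":[0.01,0,-1],"twist":[0,0,0]},
    {"jaw":-1,"offset":[0.01,0,-1],"twist":[0,0,0]}
  ]
}}

```text
t: 25.05
ee_pos: [0.6385, 0.2117, 0.1431]
eef_rot: [0.084, 3.135, 0.004]
force: [1.0, 0.2, -0.2]
grip_width: 0.001
```

>>> {"name": "jog_arm", "arguments": {
  "targets": [
    {"jaw":-1,"offset":[0.2,0,-0.4],"twist":[0,0,0]},
    {"jaw":1,"offset":[0.4,0,-0.8],"twist":[0,0,0.054]},
    {"jaw":1,"offset":[0.6,-0.3,-1],"twist":[0,0,0.054]},
    {"jaw":1,"offset":[0.8,-0.6,-1],"twist":[0,0,0.054]},
    {"jaw":1,"offset":[0.8,-0.9,-1],"twist":[0,0,0.054]},
    {"jaw":1,"offset":[0.8,-0.9,-1],"twist":[0,0,0.054]}
  ]
}}

```text
t: 25.55
ee_pos: [0.5509, 0.1196, 0.2391]
eef_rot: [0.225, 3.132, -0.002]
force: [2.5, -1.3, 0.1]
grip_width: 0.711
```

```bash
python3 -c "
from h import *
p,R=stat();to(rack2w(-.039,-.14),.24,p,R)
im,d=get_image('side');cv2.imwrite('pics/s8.png',im)"
```

```text
t 25.55 pos [0.5509 0.1196 0.2391] lane [ 0.0071 -0.0959] rack [-0.0797  0.2974] toolyaw(y-90) -8.23 tilt [ 0.001  -0.0013] F [ 2.5249 -1.3099  0.0612] w 0.7106839262079708
offset/0.1m: [-0.4244 -4.372  -0.0032]
```

View pics/s8.png

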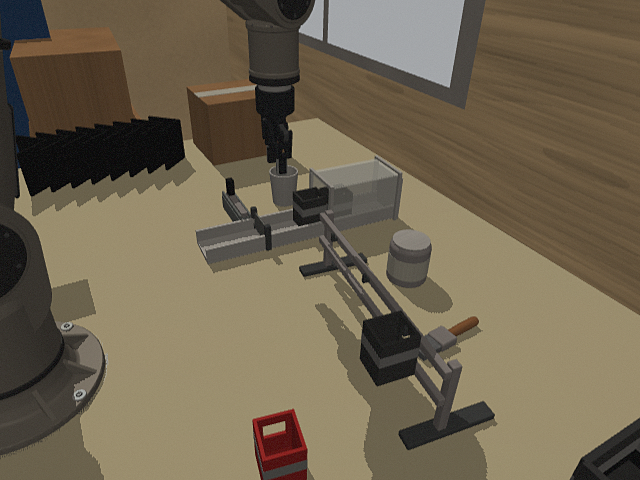

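Two boxes are inside, the first under the cover and the second at px 310,205. The third still hangs at (390,347). I'll go for it.

>>> {"name": "jog_arm", "arguments": {
  "targets": [
    {"jaw":1,"offset":[0,-1,0],"twist":[0,0,0]},
    {"jaw":1,"offset":[0,-1,0],"twist":[0,0,0]},
    {"jaw":1,"offset":[0,-1,0],"twist":[0,0,0]}
  ]
}}

```text
t: 25.85
ee_pos: [0.5372, 0.0221, 0.2379]
eef_rot: [-0.222, -3.133, 0.002]
force: [0.9, -1.6, 0.9]
grip_width: 0.998
```

>>> {"name": "jog_arm", "arguments": {
  "targets": [
    {"jaw":1,"offset":[0,-1,0],"twist":[0,0,0]},
    {"jaw":1,"offset":[0,-1,0],"twist":[0,0,0]},
    {"jaw":1,"offset":[0,-1,0],"twist":[0,0,0]}
  ]
}}

```text
t: 26.1
ee_pos: [0.5232, -0.0772, 0.238]
eef_rot: [-0.223, -3.133, 0.002]
force: [1.4, 0.9, -0.8]
grip_width: 0.999
```

>>> {"name": "jog_arm", "arguments": {
  "targets": [
    {"jaw":1,"offset":[0,-1,0],"twist":[0,0,0]},
    {"jaw":1,"offset":[0,-1,0],"twist":[0,0,0]},
    {"jaw":1,"offset":[0,-1,0],"twist":[0,0,0]}
  ]
}}

```text
t: 26.35
ee_pos: [0.5093, -0.1762, 0.2381]
eef_rot: [-0.223, -3.133, 0.002]
force: [-0.7, 0.5, -0.9]
grip_width: 1.0
```

>>> {"name": "jog_arm", "arguments": {
  "targets": [
    {"jaw":1,"offset":[-0.2,-0.5,0],"twist":[0,0,0]},
    {"jaw":1,"offset":[-0.42,-1,0],"twist":[0,0,0]},
    {"jaw":1,"offset":[-0.42,-1,0],"twist":[0,0,0]},
    {"jaw":1,"offset":[-0.42,-1,0],"twist":[0,0,0]},
    {"jaw":1,"offset":[-0.42,-1,0],"twist":[0,0,0]}
  ]
}}

```text
t: 26.77
ee_pos: [0.5383, -0.2772, 0.2374]
eef_rot: [-0.22, -3.133, 0.0]
force: [-0.7, 0.5, 0.7]
grip_width: 1.001
```

```bash
python3 -c "
from h import *
p,R=stat();to(rack2w(-.039,-.14),.122,p,R)"
```

```text
t 26.77 pos [ 0.5383 -0.2772  0.2374] lane [ 0.016  -0.4927] rack [-0.0369 -0.0973] toolyaw(y-90) -8.04 tilt [-0.0013 -0.    ] F [-0.6941  0.5406  0.7414] w 1.0005428435588957
offset/0.1m: [ 0.0194 -0.4272  1.1537]
```

>>> {"name": "jog_arm", "arguments": {
  "targets": [
    {"jaw":1,"offset":[0.02,-0.43,0],"twist":[0,0,0]},
    {"jaw":1,"offset":[0.02,-0.43,0.1],"twist":[0,0,0]},
    {"jaw":1,"offset":[0.02,-0.43,0.4],"twist":[0,0,0]},
    {"jaw":1,"offset":[0.02,-0.43,0.7],"twist":[0,0,0]},
    {"jaw":1,"offset":[0.02,-0.43,1.0],"twist":[0,0,0]},
    {"jaw":1,"offset":[0.02,-0.43,1.0],"twist":[0,0,0]}
  ]
}}

```text
t: 27.27
ee_pos: [0.5282, -0.3155, 0.133]
eef_rot: [-0.214, -3.127, -0.005]
force: [-0.7, 1.1, -0.7]
grip_width: 1.002
```

>>> {"name": "jog_arm", "arguments": {
  "targets": [
    {"jaw":1,"offset":[0,0,0.16],"twist":[0,0,0]},
    {"jaw":1,"offset":[0,0,0.16],"twist":[0,0,0]},
    {"jaw":-1,"offset":[0,0,0.16],"twist":[0,0,0]},
    {"jaw":-1,"offset":[0,0,0.16],"twist":[0,0,0]},
    {"jaw":-1,"offset":[0,0,0.16],"twist":[0,0,0]},
    {"jaw":-1,"offset":[0,0,0.16],"twist":[0,0,0]},
    {"jaw":-1,"offset":[0,0,0.16],"twist":[0,0,0]},
    {"jaw":-1,"offset":[0,0,0.16],"twist":[0,0,0]}
  ],
  "squeeze": 45
}}

```text
t: 27.93
ee_pos: [0.5311, -0.3188, 0.124]
eef_rot: [0.217, 3.132, -0.0]
force: [-2.6, 2.4, 7.6]
grip_width: 0.697
```

>>> {"name": "jog_arm", "arguments": {
  "targets": [
    {"jaw":-1,"offset":[0,0,-0.08],"twist":[0,0,0]},
    {"jaw":-1,"offset":[0,0,-0.15],"twist":[0,0,0]},
    {"jaw":-1,"offset":[0,0,-0.15],"twist":[0,0,0]},
    {"jaw":-1,"offset":[0,0,-0.15],"twist":[0,0,0]}
  ]
}}

```text
t: 28.27
ee_pos: [0.5307, -0.319, 0.1382]
eef_rot: [0.218, 3.133, -0.001]
force: [0.1, 0.0, -3.5]
grip_width: 0.695
```

```bash
python3 -c "
from h import *
p,R=stat()"
```

```text
t 28.27 pos [ 0.5307 -0.319   0.1382] lane [ 0.0106 -0.5349] rack [-0.0386 -0.1398] toolyaw(y-90) -7.96 tilt [ 0.0011 -0.0005] F [ 0.1059  0.0394 -3.4726] w 0.6951469958348323
```

>>> {"name": "jog_arm", "arguments": {
  "targets": [
    {"jaw":-1,"offset":[0.1,0,0],"twist":[0,0,0]},
    {"jaw":-1,"offset":[0.2,0,0],"twist":[0,0,0]},
    {"jaw":-1,"offset":[0.35,0,0],"twist":[0,0,0]},
    {"jaw":-1,"offset":[0.5,0,0],"twist":[0,0,0]},
    {"jaw":-1,"offset":[0.65,0,0],"twist":[0,0,0]},
    {"jaw":-1,"offset":[0.8,0,-0.1],"twist":[0,0,0]},
    {"jaw":-1,"offset":[0.9,0,-0.2],"twist":[0,0,0]},
    {"jaw":-1,"offset":[0.9,0,-0.28],"twist":[0,0,0]}
  ]
}}

```text
t: 28.93
ee_pos: [0.4381, -0.3063, 0.1655]
eef_rot: [-0.221, -3.132, -0.001]
force: [-0.2, -1.0, -3.2]
grip_width: 0.697
```

>>> {"name": "jog_arm", "arguments": {
  "targets": [
    {"jaw":-1,"offset":[0,0.25,0],"twist":[0,0,0]},
    {"jaw":-1,"offset":[0,0.5,0],"twist":[0,0,0]},
    {"jaw":-1,"offset":[0,0.75,0],"twist":[0,0,0]},
    {"jaw":-1,"offset":[0,1,0],"twist":[0,0,0]}
  ]
}}

```text
t: 29.27
ee_pos: [0.4548, -0.2063, 0.1653]
eef_rot: [-0.219, -3.134, -0.0]
force: [1.2, 0.6, -2.4]
grip_width: 0.696
```

>>> {"name": "jog_arm", "arguments": {
  "targets": [
    {"jaw":-1,"offset":[0,0.25,0],"twist":[0,0,0]},
    {"jaw":-1,"offset":[0,0.5,0],"twist":[0,0,0]},
    {"jaw":-1,"offset":[0,0.75,0],"twist":[0,0,0]},
    {"jaw":-1,"offset":[0,1,0],"twist":[0,0,0]}
  ]
}}

```text
t: 29.6
ee_pos: [0.4687, -0.1072, 0.1654]
eef_rot: [-0.218, -3.134, -0.0]
force: [0.9, -0.1, -3.3]
grip_width: 0.698
```

>>> {"name": "jog_arm", "arguments": {
  "targets": [
    {"jaw":-1,"offset":[0.12,0.25,0],"twist":[0,0,0]},
    {"jaw":-1,"offset":[0.24,0.5,0],"twist":[0,0,0]},
    {"jaw":-1,"offset":[0.36,0.75,0],"twist":[0,0,0]},
    {"jaw":-1,"offset":[0.5,1,0],"twist":[0,0,-0.054]},
    {"jaw":-1,"offset":[0.5,1,0],"twist":[0,0,-0.054]}
  ]
}}

```text
t: 30.02
ee_pos: [0.4315, 0.0018, 0.1652]
eef_rot: [-0.069, -3.14, -0.002]
force: [0.9, 1.2, -2.8]
grip_width: 0.696
```

```bash
python3 -c "
from h import *
p,R=stat();to(lane2w(-.09,0),.167,p,R)"
```

```text
t 30.02 pos [0.4315 0.0018 0.1652] lane [-0.1058 -0.22  ] rack [-0.1815  0.1641] toolyaw(y-90) -2.53 tilt [-0.0009  0.001 ] F [ 0.9275  1.2102 -2.7558] w 0.6959162852458216
offset/0.1m: [-0.1799  2.1979 -0.0162]
```

>>> {"name": "jog_arm", "arguments": {
  "targets": [
    {"jaw":-1,"offset":[-0.05,0.25,0],"twist":[0,0,0.003]},
    {"jaw":-1,"offset":[-0.1,0.5,0],"twist":[0,0,0.003]},
    {"jaw":-1,"offset":[-0.15,0.75,0],"twist":[0,0,0.003]},
    {"jaw":-1,"offset":[-0.18,1,0],"twist":[0,0,0.003]}
  ]
}}

```text
t: 30.35
ee_pos: [0.4569, 0.0975, 0.1654]
eef_rot: [0.093, 3.14, 0.0]
force: [0.4, 0.2, -2.6]
grip_width: 0.696
```

>>> {"name": "jog_arm", "arguments": {
  "targets": [
    {"jaw":-1,"offset":[-0.05,0.25,0],"twist":[0,0,0]},
    {"jaw":-1,"offset":[-0.1,0.5,0],"twist":[0,0,0]},
    {"jaw":-1,"offset":[-0.1,0.75,0],"twist":[0,0,0]},
    {"jaw":-1,"offset":[-0.1,1,0],"twist":[0,0,0]},
    {"jaw":-1,"offset":[-0.1,1,0],"twist":[0,0,0]},
    {"jaw":-1,"offset":[-0.1,1,0],"twist":[0,0,0]}
  ]
}}

```text
t: 30.85
ee_pos: [0.4722, 0.1968, 0.1651]
eef_rot: [-0.088, -3.14, 0.0]
force: [-0.5, -0.8, -2.4]
grip_width: 0.7
```

```bash
python3 -c "
from h import *
p,R=stat();to(lane2w(-.08,0),.09,p,R)"
```

```text
t 30.85 pos [0.4722 0.1968 0.1651] lane [-0.0757 -0.023 ] rack [-0.1684  0.3629] toolyaw(y-90) -3.23 tilt [-0.0004 -0.0001] F [-0.4584 -0.7736 -2.4437] w 0.7004195875336633
offset/0.1m: [0.0434 0.2301 0.7507]
```

>>> {"name": "jog_arm", "arguments": {
  "targets": [
    {"jaw":-1,"offset":[0.04,0.2,0],"twist":[0,0,0]},
    {"jaw":-1,"offset":[0.04,0.23,0.2],"twist":[0,0,0]},
    {"jaw":-1,"offset":[0.04,0.23,0.4],"twist":[0,0,0]},
    {"jaw":-1,"offset":[0.04,0.23,0.6],"twist":[0,0,0]},
    {"jaw":-1,"offset":[0.04,0.23,0.8],"twist":[0,0,0]},
    {"jaw":-1,"offset":[0.04,0.23,0.92],"twist":[0,0,0]},
    {"jaw":-1,"offset":[0.04,0.23,0.96],"twist":[0,0,0]},
    {"jaw":-1,"offset":[0.04,0.23,0.96],"twist":[0,0,0]}
  ]
}}

```text
t: 31.52
ee_pos: [0.4695, 0.2177, 0.0686]
eef_rot: [-0.094, -3.139, 0.002]
force: [0.2, 0.1, -2.4]
grip_width: 0.694
```

```bash
python3 -c "
from h import *
p,R=stat();to(lane2w(-.08,0),.061,p,R)
im,d=get_image('side');cv2.imwrite('pics/s9.png',im[150:290,170:370].repeat(4,0).repeat(4,1))"
```

```text
t 31.52 pos [0.4695 0.2177 0.0686] lane [-0.0795 -0.0023] rack [-0.1739  0.3832] toolyaw(y-90) -3.42 tilt [-0.0016 -0.0013] F [ 0.1723  0.062  -2.4072] w 0.6936362471499796
offset/0.1m: [0.005  0.0229 0.0757]
```

View pics/s9.png

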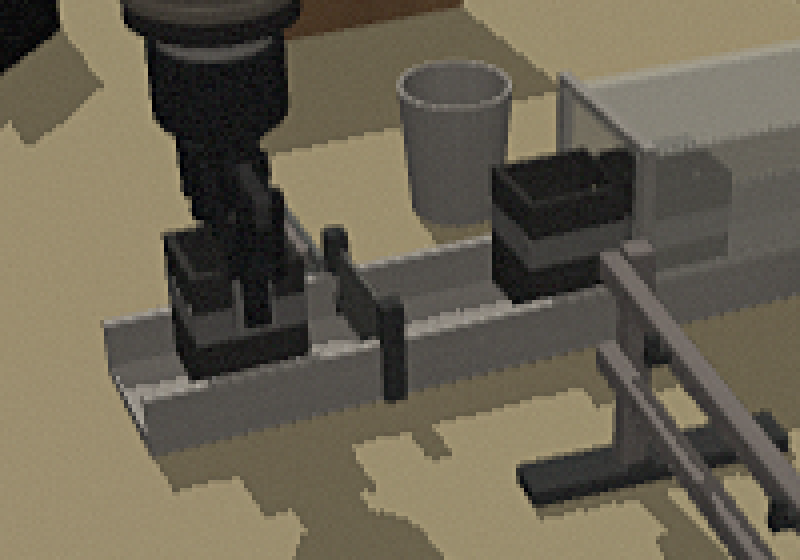

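Both earlier boxes are upright past the shut gate, and the third is just above the floor. I'll set it down and go behind it.

>>> {"name": "jog_arm", "arguments": {
  "targets": [
    {"jaw":-1,"offset":[0,0.02,0.05],"twist":[0,0,0]},
    {"jaw":-1,"offset":[0,0.02,0.075],"twist":[0,0,0]},
    {"jaw":-1,"offset":[0,0.02,0.075],"twist":[0,0,0]},
    {"jaw":-1,"offset":[0,0.02,0.075],"twist":[0,0,0]},
    {"jaw":1,"offset":[0,0.02,0.075],"twist":[0,0,0]},
    {"jaw":1,"offset":[0,0.02,0.06],"twist":[0,0,0]},
    {"jaw":1,"offset":[0,0.02,0.06],"twist":[0,0,0]},
    {"jaw":1,"offset":[0,0.02,0.06],"twist":[0,0,0]}
  ]
}}

```text
t: 32.23
ee_pos: [0.4703, 0.2211, 0.0636]
eef_rot: [0.092, 3.14, 0.0]
force: [0.5, 0.6, -0.5]
grip_width: 1.0
```

>>> {"name": "jog_arm", "arguments": {
  "targets": [
    {"jaw":1,"offset":[0,0,0],"twist":[0,0,0]},
    {"jaw":1,"offset":[0,0,-0.2],"twist":[0,0,0]},
    {"jaw":1,"offset":[0,0,-0.5],"twist":[0,0,0]},
    {"jaw":1,"offset":[0,0,-0.8],"twist":[0,0,0]},
    {"jaw":1,"offset":[0,0,-0.95],"twist":[0,0,0]},
    {"jaw":1,"offset":[0.3,0,-1],"twist":[0,0,0]},
    {"jaw":-1,"offset":[0.6,0,-1],"twist":[0,0,0]},
    {"jaw":-1,"offset":[0.62,0,-1],"twist":[0,0,0]}
  ]
}}

```text
t: 32.9
ee_pos: [0.4042, 0.2247, 0.1635]
eef_rot: [-0.089, -3.139, 0.0]
force: [1.5, 1.1, -0.1]
grip_width: 0.741
```

>>> {"name": "jog_arm", "arguments": {
  "targets": [
    {"jaw":-1,"offset":[0,0,0],"twist":[0,0,0]},
    {"jaw":-1,"offset":[0,0,0],"twist":[0,0,0]},
    {"jaw":-1,"offset":[0,0,0],"twist":[0,0,0]},
    {"jaw":-1,"offset":[0,0,0],"twist":[0,0,0]}
  ]
}}

```text
t: 33.23
ee_pos: [0.4089, 0.2245, 0.1632]
eef_rot: [-0.093, -3.14, 0.0]
force: [0.1, 0.2, -0.1]
grip_width: 0.142
```

```bash
cat >> h.py <<'E'
def boxesinlane():
    im,d=get_image('top')
    W=cloud('top',d).reshape(-1,3);m=(W[:,2]>.085)&(W[:,2]<.1);L=(W[m,:2]-LO)@rm(LY);L=L[(abs(L[:,1])<.06)&(L[:,0]>-.16)&(L[:,0]<.15)]
    for a in(L[L[:,0]<0],L[L[:,0]>0]): print(len(a),a.min(0) if len(a) else 0,a.max(0) if len(a) else 0)
E
python3 -c "
from h import *
p,R=stat();to(lane2w(-.142,0),.038,p,R);boxesinlane()"
```

```text
t 33.23 pos [0.4089 0.2245 0.1632] lane [-0.1404  0.0012] rack [-0.2349  0.3815] toolyaw(y-90) -3.41 tilt [-0.     -0.0001] F [ 0.0615  0.2067 -0.0588] w 0.14197172917770653
offset/0.1m: [ 0.0161 -0.0122  1.2518]
253 [-0.1117 -0.0304] [-0.045   0.0306]
195 [ 0.1031 -0.0203] [0.15   0.0405]
```

>>> {"name": "jog_arm", "arguments": {
  "targets": [
    {"jaw":-1,"offset":[0.02,-0.01,0.25],"twist":[0,0,-0.003]},
    {"jaw":-1,"offset":[0.02,-0.01,0.5],"twist":[0,0,-0.003]},
    {"jaw":-1,"offset":[0.02,-0.01,0.8],"twist":[0,0,-0.003]},
    {"jaw":-1,"offset":[0.02,-0.01,1.0],"twist":[0,0,-0.003]},
    {"jaw":-1,"offset":[0.02,-0.01,1.0],"twist":[0,0,-0.003]}
  ]
}}

```text
t: 33.7
ee_pos: [0.4046, 0.2224, 0.0599]
eef_rot: [-0.085, -3.136, 0.005]
force: [-1.9, -0.1, -0.8]
grip_width: 0.001
```

>>> {"name": "jog_arm", "arguments": {
  "targets": [
    {"jaw":-1,"offset":[0,0,0.15],"twist":[0,0,0]},
    {"jaw":-1,"offset":[0,0,0.25],"twist":[0,0,0]},
    {"jaw":-1,"offset":[0,0,0.25],"twist":[0,0,0]},
    {"jaw":-1,"offset":[0,0,0.25],"twist":[0,0,0]},
    {"jaw":-1,"offset":[-0.1,0,0.25],"twist":[0,0,0]},
    {"jaw":-1,"offset":[-0.2,0,0.25],"twist":[0,0,0]},
    {"jaw":-1,"offset":[-0.3,0,0.25],"twist":[0,0,0]},
    {"jaw":-1,"offset":[-0.4,0,0.25],"twist":[0,0,0]}
  ]
}}

```text
t: 34.37
ee_pos: [0.4475, 0.2216, 0.0389]
eef_rot: [0.085, 3.14, 0.001]
force: [-2.6, 1.2, 1.4]
grip_width: -0.0
```

>>> {"name": "jog_arm", "arguments": {
  "targets": [
    {"jaw":-1,"offset":[-0.12,0,0],"twist":[0,0,0]},
    {"jaw":-1,"offset":[-0.24,0,0],"twist":[0,0,0]},
    {"jaw":-1,"offset":[-0.36,0,0],"twist":[0,0,0]},
    {"jaw":-1,"offset":[-0.48,0,0],"twist":[0,0,0]},
    {"jaw":-1,"offset":[-0.6,0,0],"twist":[0,0,0]},
    {"jaw":-1,"offset":[-0.72,0,0],"twist":[0,0,0]},
    {"jaw":-1,"offset":[-0.84,0,0],"twist":[0,0,0]},
    {"jaw":-1,"offset":[-0.94,0,0],"twist":[0,0,0]}
  ]
}}

```text
t: 35.03
ee_pos: [0.5414, 0.2162, 0.0383]
eef_rot: [0.085, 3.14, -0.0]
force: [-2.4, -0.0, 0.2]
grip_width: -0.002
```

>>> {"name": "jog_arm", "arguments": {
  "targets": [
    {"jaw":-1,"offset":[-0.12,0,0],"twist":[0,0,0]},
    {"jaw":-1,"offset":[-0.24,0,0],"twist":[0,0,0]},
    {"jaw":-1,"offset":[-0.36,0,0],"twist":[0,0,0]},
    {"jaw":-1,"offset":[-0.48,0,0],"twist":[0,0,0]},
    {"jaw":-1,"offset":[-0.6,0,0],"twist":[0,0,0]},
    {"jaw":-1,"offset":[-0.7,0,0],"twist":[0,0,0]},
    {"jaw":-1,"offset":[-0.7,0,0],"twist":[0,0,0]}
  ]
}}

```text
t: 35.62
ee_pos: [0.6119, 0.2122, 0.0383]
eef_rot: [0.086, 3.139, -0.0]
force: [-1.3, -0.6, -1.1]
grip_width: 0.002
```

```bash
python3 -c "
from h import *
p,R=stat();to(lane2w(.09,0),.038,p,R)"
```

```text
t 35.62 pos [0.6119 0.2122 0.0383] lane [ 0.063  -0.0001] rack [-0.0321  0.3976] toolyaw(y-90) -3.15 tilt [ 0.0011 -0.    ] F [-1.3411 -0.5675 -1.1113] w 0.0019475941929983241
offset/0.1m: [-0.27    0.0013  0.0032]
```

>>> {"name": "jog_arm", "arguments": {
  "targets": [
    {"jaw":-1,"offset":[-0.12,0,0],"twist":[0,0,0]},
    {"jaw":-1,"offset":[-0.24,0,0],"twist":[0,0,0]},
    {"jaw":-1,"offset":[-0.28,0,0],"twist":[0,0,0]},
    {"jaw":-1,"offset":[-0.28,0,0],"twist":[0,0,0]},
    {"jaw":-1,"offset":[-0.27,0,0],"twist":[0,0,0]}
  ]
}}

```text
t: 36.03
ee_pos: [0.6366, 0.2111, 0.0381]
eef_rot: [0.085, 3.14, -0.0]
force: [-1.2, -0.1, -0.8]
grip_width: -0.0
```

>>> {"name": "jog_arm", "arguments": {
  "targets": [
    {"jaw":-1,"offset":[0.01,0,-0.2],"twist":[0,0,0]},
    {"jaw":-1,"offset":[0.01,0,-0.5],"twist":[0,0,0]},
    {"jaw":-1,"offset":[0.01,0,-0.8],"twist":[0,0,0]},
    {"jaw":-1,"offset":[0.01,0,-1],"twist":[0,0,0]},
    {"jaw":-1,"offset":[0.01,0,-1],"twist":[0,0,0]}
  ]
}}

```text
t: 36.45
ee_pos: [0.6374, 0.2122, 0.1433]
eef_rot: [0.085, 3.134, 0.004]
force: [0.8, 0.1, -0.2]
grip_width: 0.001
```

>>> {"name": "jog_arm", "arguments": {
  "targets": [
    {"jaw":-1,"offset":[0.3,0,-0.3],"twist":[0,0,0]},
    {"jaw":-1,"offset":[0.6,0,-0.5],"twist":[0,0,0]},
    {"jaw":1,"offset":[1,0,-0.5],"twist":[0,0,0]},
    {"jaw":1,"offset":[1,0.4,-0.5],"twist":[0,0,0]},
    {"jaw":1,"offset":[1,0.8,-0.5],"twist":[0,0,0]},
    {"jaw":1,"offset":[1,1,-0.5],"twist":[0,0,0]},
    {"jaw":1,"offset":[1,1,-0.5],"twist":[0,0,0]}
  ]
}}

```text
t: 37.03
ee_pos: [0.5395, 0.3222, 0.1881]
eef_rot: [-0.075, -3.141, -0.004]
force: [-0.8, 0.1, -0.2]
grip_width: 0.706
```

```bash
python3 -c "
from h import *
p,R=stat();to(lane2w(-.025,.164),.18,p,R)
im,d=get_image('side');cv2.imwrite('pics/s10.png',im[130:280,190:420].repeat(3,0).repeat(3,1));boxesinlane()"
```

```text
t 37.03 pos [0.5395 0.3222 0.1881] lane [-0.0153  0.1058] rack [-0.1192  0.4964] toolyaw(y-90) -2.75 tilt [-0.      0.0024] F [-0.7752  0.0654 -0.1597] w 0.7061353616988105
offset/0.1m: [0.0937 0.5823 0.0826]
0 0 0
198 [ 0.1009 -0.0293] [0.1499 0.0318]
```

View pics/s10.png

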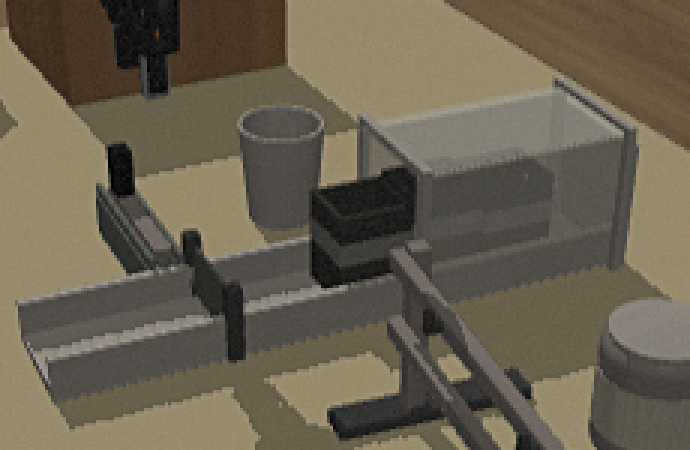

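All three boxes are inside, the gate is shut, and the last rear is 101 mm past it. Now the bar.

>>> {"name": "jog_arm", "arguments": {
  "targets": [
    {"jaw":1,"offset":[0.09,0.3,0],"twist":[0,0,0]},
    {"jaw":1,"offset":[0.09,0.58,0],"twist":[0,0,0]},
    {"jaw":1,"offset":[0.09,0.58,0],"twist":[0,0,0]},
    {"jaw":1,"offset":[0.09,0.58,0.4],"twist":[0,0,0]},
    {"jaw":1,"offset":[0.09,0.58,0.8],"twist":[0,0,0]},
    {"jaw":1,"offset":[0.09,0.58,1],"twist":[0,0,0]},
    {"jaw":1,"offset":[0.09,0.58,1],"twist":[0,0,0]},
    {"jaw":1,"offset":[0.09,0.58,1],"twist":[0,0,0]}
  ]
}}

```text
t: 37.8
ee_pos: [0.5354, 0.3736, 0.0879]
eef_rot: [-0.086, -3.139, 0.003]
force: [-0.2, 0.3, 1.2]
grip_width: 0.998
```

```bash
python3 -c "
from h import *
p,R=stat();to(lane2w(-.025,.165),.082,p,R)"
```

```text
t 37.80 pos [0.5354 0.3736 0.0879] lane [-0.0222  0.1569] rack [-0.1304  0.5468] toolyaw(y-90) -3.16 tilt [-0.0013 -0.0016] F [-0.1797  0.3479  1.155 ] w 0.9982753741390183
offset/0.1m: [0.0285 0.0809 0.0587]
```

>>> {"name": "jog_arm", "arguments": {
  "targets": [
    {"jaw":1,"offset":[0.03,0.08,0.05],"twist":[0,0,0]},
    {"jaw":1,"offset":[0.03,0.08,0.05],"twist":[0,0,0]},
    {"jaw":-1,"offset":[0.03,0.08,0.05],"twist":[0,0,0]},
    {"jaw":-1,"offset":[0.03,0.08,0.05],"twist":[0,0,0]},
    {"jaw":-1,"offset":[0.03,0.08,0.05],"twist":[0,0,0]},
    {"jaw":-1,"offset":[0.03,0.08,0.05],"twist":[0,0,0]},
    {"jaw":-1,"offset":[0.03,0.08,0.05],"twist":[0,0,0]},
    {"jaw":-1,"offset":[0.03,0.08,0.05],"twist":[0,0,0]}
  ],
  "squeeze": 25
}}

```text
t: 38.47
ee_pos: [0.533, 0.3828, 0.0837]
eef_rot: [0.085, 3.14, -0.0]
force: [-0.6, -2.4, 4.3]
grip_width: 0.249
```

>>> {"name": "jog_arm", "arguments": {
  "targets": [
    {"jaw":-1,"offset":[0,-0.1,0],"twist":[0,0,0]},
    {"jaw":-1,"offset":[0,-0.25,0],"twist":[0,0,0]},
    {"jaw":-1,"offset":[0,-0.4,0],"twist":[0,0,0]},
    {"jaw":-1,"offset":[0,-0.55,0],"twist":[0,0,0]},
    {"jaw":-1,"offset":[0,-0.68,0],"twist":[0,0,0]},
    {"jaw":-1,"offset":[0,-0.8,0],"twist":[0,0,0]},
    {"jaw":-1,"offset":[0,-0.88,0],"twist":[0,0,0]},
    {"jaw":-1,"offset":[0,-0.9,0],"twist":[0,0,0]}
  ]
}}

```text
t: 39.13
ee_pos: [0.5282, 0.2927, 0.0838]
eef_rot: [0.086, 3.139, 0.003]
force: [1.2, 14.7, -0.1]
grip_width: 0.254
```

>>> {"name": "jog_arm", "arguments": {
  "targets": [
    {"jaw":-1,"offset":[0,-0.02,0],"twist":[0,0,0]},
    {"jaw":-1,"offset":[0,-0.02,0],"twist":[0,0,0]},
    {"jaw":-1,"offset":[0,-0.02,0],"twist":[0,0,0]}
  ]
}}

```text
t: 39.38
ee_pos: [0.5282, 0.2927, 0.0837]
eef_rot: [0.083, 3.139, 0.005]
force: [2.7, 13.1, -0.6]
grip_width: 0.252
```

```bash
python3 -c "
from h import *
p,R=stat()"
```

```text
t 39.38 pos [0.5282 0.2927 0.0837] lane [-0.0249  0.0757] rack [-0.1262  0.4656] toolyaw(y-90) -3.04 tilt [0.0015 0.0029] F [ 2.7478 13.1336 -0.5735] w 0.25156967498631516
```

The bar is home against its stop (about 13 N). I'll release, rise clear and check.

>>> {"name": "jog_arm", "arguments": {
  "targets": [
    {"jaw":1,"offset":[0,0.01,0],"twist":[0,0,0]},
    {"jaw":1,"offset":[0,0.01,0],"twist":[0,0,0]},
    {"jaw":1,"offset":[0,0.01,0],"twist":[0,0,0]},
    {"jaw":1,"offset":[0,0.01,0],"twist":[0,0,0]},
    {"jaw":1,"offset":[0,0.01,0],"twist":[0,0,0]},
    {"jaw":1,"offset":[0,0.01,-0.4],"twist":[0,0,0]},
    {"jaw":1,"offset":[0,0.01,-0.8],"twist":[0,0,0]},
    {"jaw":1,"offset":[0,0.01,-1],"twist":[0,0,0]}
  ]
}}

```text
t: 40.05
ee_pos: [0.5289, 0.2926, 0.1872]
eef_rot: [0.085, 3.138, 0.003]
force: [1.1, 1.1, 0.5]
grip_width: 1.0
```

>>> {"name": "jog_arm", "arguments": {
  "targets": [
    {"jaw":1,"offset":[0.4,0.3,-0.3],"twist":[0,0,0]},
    {"jaw":1,"offset":[0.8,0.6,-0.6],"twist":[0,0,0]},
    {"jaw":1,"offset":[1,1,-0.6],"twist":[0,0,0]},
    {"jaw":1,"offset":[1,1,-0.6],"twist":[0,0,0]}
  ]
}}

```text
t: 40.38
ee_pos: [0.4317, 0.3995, 0.2453]
eef_rot: [0.084, 3.139, 0.003]
force: [0.3, 0.3, -0.5]
grip_width: 0.999
```

>>> {"name": "jog_arm", "arguments": {
  "targets": [
    {"jaw":1,"offset":[0.2,0.4,0],"twist":[0,0,0]},
    {"jaw":1,"offset":[0.2,0.8,0],"twist":[0,0,0]},
    {"jaw":1,"offset":[0.2,1,0],"twist":[0,0,0]},
    {"jaw":1,"offset":[0.2,1,0],"twist":[0,0,0]},
    {"jaw":1,"offset":[0.2,1,0],"twist":[0,0,0]}
  ]
}}

```text
t: 40.8
ee_pos: [0.4183, 0.4992, 0.2426]
eef_rot: [-0.082, -3.14, 0.001]
force: [-0.5, -0.7, -0.8]
grip_width: 1.003
```

```bash
python3 -c "
from h import *
p,R=stat();boxesinlane()
im,d=get_image('top')
W=cloud('top',d).reshape(-1,3);L=W.copy();L[:,:2]=(W[:,:2]-LO)@rm(LY)
m=(L[:,2]>.08)&(L[:,2]<.103)&(abs(L[:,0]+.022)<.02)&(L[:,1]>.05)&(L[:,1]<.2);print('handle',m.sum(),np.median(L[m],0))
m=(L[:,2]>.02)&(L[:,2]<.062)&(abs(L[:,0])<.012)&(abs(L[:,1])<.035);print('gate',m.sum(),np.median(L[m],0),L[m].std(0))
im,d=get_image('side');cv2.imwrite('pics/s11.png',im)"
```

```text
t 40.80 pos [0.4183 0.4992 0.2426] lane [-0.1458  0.276 ] rack [-0.2638  0.6549] toolyaw(y-90) -2.99 tilt [-0.0008 -0.0008] F [-0.5404 -0.7089 -0.784 ] w 1.0027273531867325
0 0 0
198 [ 0.1015 -0.0293] [0.1498 0.0315]
handle 98 [-0.0233  0.0727  0.0973]
gate 132 [-0.0014 -0.0008  0.0494] [0.0011 0.0199 0.0131]
```

View pics/s11.png

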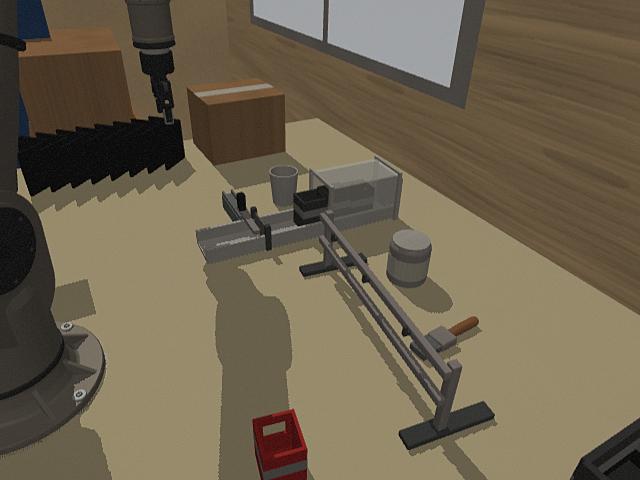

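The rack is empty, three boxes are past the shut gate, the handle is back home (px 240,200), and the bystanders are unmoved. I'm handing in.

```bash
python3 -c "
from h import *
print(manip.close_job())"
```

```text
the job is handed in; nothing more can be done
None
```

The job is done and handed in at about 41 s on the robot's clock. I drew the locking bar fully back, then took all three charcoal boxes off their hooks. Each one was set down in the lane and pushed through the gate from behind, never carried over it. Then I pushed the bar home again.

Last checks:
- **Boxes:** the rear of the last box is about 101 mm past the gate, and the other two stand ahead of it under the clear cover.
- **Gate:** it reads shut in the depth image, at lane x = -1 mm.
- **Bar:** it met a firm stop at both ends, with about 9 N when drawn back and 13 N at home. In depth the handle reads lane y = 73 mm against 75 mm expected at home, which is within the measuring error.
- **Bystanders:** the cup, brush, tin and red look-alike look untouched in the last picture.

Box 2 read about 10 mm to one side partway through. It was back in line after the last push, and no check failed.

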